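# Coating check along a board's ground strip, ending in a held reading

## Task

Check the coated circuit board with the pen-shaped coating gauge: take the gauge out of its stand by the grip and, keeping it upright, set its spring-loaded tip lightly on the square land and draw it slowly, no faster than about 3 cm a second, along the flat metal ground strip, round the corner to the round land, without lifting it or straying off the strip, and so lightly that the ring on the tip stays clear of the sleeve. On the round land press the gauge straight down until the ring on the tip just meets the mouth of the sleeve, never to the end of the spring, and keep it pressed so for at least two seconds; the program finishes while holding, with the gauge still in the grip and still pressed that far. Touch the board and its stage with nothing but the tip, and that only on the strip and its lands, and leave the other things on the bench where they are.

Things in the scene. Friction and masses are not known exactly. Their poses are not given: they have to be found in the camera images.
- pen: Pen-shaped coating gauge (loose, 120 g), tip down in its stand's bore, where it has 3 mm play. Grey grip 30 mm (its x) by 22 mm (its y), 95 mm tall, small display on its +x face; take it across the 22 mm. Origin: centre of the grip's underside, a shoulder that rests on the stand's rim; z up. Below it a black sleeve 15 mm across, 45 mm long. Lift it 65 mm to clear the stand.
- pen_tip (a point): Lowest point of the gauge's rounded steel tip, a 6 mm thick spring-loaded rod that sticks 16 mm out of the sleeve's steel mouth: 61 mm below pen's origin when the spring is out; it moves up with the spring.
- plunger (a joint): How far the spring-loaded tip is pushed into the sleeve, m: 0 out, 0.007 when the black ring on the tip (9 mm above its end) meets the sleeve's mouth, 0.012 at the end of the spring. It starts to give at 1 N, then 0.5 N per mm (2.5 N at 3 mm, 4.5 N at the ring, 7 N at the end), and springs out when let go.
- stand: Fixed weighted stand: dark steel foot 84 mm across, black tube 36 mm across with a 21 mm bore, rim 75 mm above the bench. Origin on the bench, on the bore's axis.
- stage: Fixed grey inspection stage, 170 mm (x) by 240 mm (y), with a white top 76 mm above the bench. Origin on the bench under its centre.
- board: Green circuit board 90 mm (x) by 130 mm (y), level on the stage. Origin: centre of its upper face, 78 mm above the bench. A flat bright metal strip 10 mm wide runs along two edges in an L: from the square land along -y to the corner, 105 mm, then along +x to the round land, 60 mm. Parts up to 11 mm high stand 8 mm or more from the strip; edge clips 3 mm high.
- square_land (a point): Centre of the square land (16 mm), where the strip starts, on the board's upper face: at (-35, 50) mm in the board's x, y.
- strip_corner (a point): Where the centre lines of the strip's two straight runs meet at a right angle, on the board's upper face: at (-35, -55) mm in the board's x, y.
- round_land (a point): Centre of the round land (18 mm across), where the strip ends, on the board's upper face: at (25, -55) mm in the board's x, y.
- solder_reel: Bystander: reel of solder wire standing on its flange, 62 mm across, 42 mm high. Origin under its centre.
- flux_bottle: Bystander: bottle 40 mm across, 105 mm high. Origin under its centre.
- parts_jar: Bystander: jar 56 mm across, 60 mm high. Origin under its centre.
- screwdriver: Bystander: screwdriver lying on the bench, 170 mm long, 26 mm high. Origin under its middle, x along it.
- tweezers: Bystander: steel tweezers lying on the bench, 130 mm long, 8 mm high. Origin under their middle, x along them.
- loupe: Bystander: small black loupe standing on the stage's white top beside the board, 34 mm across, 27 mm high. Origin under its centre.
- esd_brush: Bystander: black brush lying on the bench on the left, 140 mm long, 20 mm high. Origin under its middle, x along it.
Not all that is in view belongs to the job. What is shaped like the pen but orange or yellow is not meant.

How it is judged:
By the outcome, as a careful person would: the job done as asked, in the order asked, and still so for the second after the job is handed in, while the arm keeps its last pose, push and grip.
It also fails if it takes over 72 s, if anything falls off the work surface, if the arm or the gripper's body presses on something with over 40 N, if the wrist force passes 120 N, or if a joint passes its speed limit or range.

## Robot

A 6-joint arm with a two-finger parallel gripper is mounted at the origin on the work surface. World frame = base frame: x ahead of the robot, y to its left, z up, the work surface at z = 0. Lengths are in mm, angles in rad, forces in N, time in s.
With the tool pointing down it reaches from about 275 to 750 mm from the base axis. Payload 10.2 kg.
Tool frame: the origin (TCP) lies midway between the tips of the shut fingers; the grasp point (between the pads) lies grasp_offset behind it (grasp_offset is the distance from the TCP to the grasp point, in mm); x points along the fingers, z is the direction in which the jaws open and shut, and the axes are right-handed (so a half turn about x gives the same grasp; the last joint's range is limited). The gripper opens to 85 mm and grips with 20 to 120 N. Pads are 22 mm wide; open, the fingers measure 114 mm over their backs; the gripper's body (76 mm by 85 mm) begins 54 mm behind the grasp point. The pads swing forward as they close: fully open they stand 13 mm farther back than shut.
Start: joints at [1.003, 0.313, 1.498, -0, 1.331, -0.223], TCP at [177.467, 494.102, 231.294] pointing down, gripper open.
Joint ranges: [-2.94, 2.94], [-0.97, 2.17], [0.19, 2.56], [-1.23, 4.37], [0.02, 3.11], [-2.88, 2.88]. Speed limits (rad/s): [2.39, 2.39, 3.01, 3.14, 3.14, 3.14].

## Interface

Orientations are given as a unit quaternion [w, x, y, z].
In Python, from rig import sense, capture, calibration, finish_job, grasp_offset gives the robot as it stands.
- The arm moves only by the shell command python3 -m jog 'ROWS' [FORCE]. ROWS is JSON, a list of rows, each an object with "linear": the shift along the tool's x, y, z scaled (see below), a list of three; "rotation": the turn, a rotation vector about the tool's x, y, z scaled (see below), a list of three; "grip": the finger opening in mm, from 0 to 85.4. A call has 1 to 20 rows; each row is the pose to reach, as a shift and turn from the pose measured when the call began, along the tool's axes at that moment; what a row does not reach only later rows make up. The controller multiplies each number of a shift by 0.3 m and each number of a turn by 0.5 rad. A row lasts 1/12 s, in which the tool goes at most 41.7 mm and 7.16 degrees, less where a joint would pass 70% of its speed; a pose out of reach is approached as far as the arm can. A call with a number of a shift or a turn outside -1 to 1 is refused whole. A call with a gripper value outside its range is refused whole. The fingers move at their own pace and stop on an object; FORCE is the grip in N (left out, the last holds). Time passes only in rows, so rows that repeat a pose let the fingers close. It gives the time, the measured TCP pose, the force and the opening at its end, in the units of the state.
- sense(): the state, without advancing time (a new reading comes with each control period).
- capture(name): name is "side" or "top"; returns (picture, depth): 384x512x3 uint8, red, green, blue; 384x512 float32, mm along the optical axis (not along the pixel's ray), 0 where there is no reading.
- calibration(name): a dict with "intrinsics" (3x3 intrinsics, pixels), "world_from_camera" (4x4, takes a point from camera to world coordinates). Camera axes: x right, y up, looking along -z (the intrinsics and any distortion apply to the point x, -y, -z); pixel columns grow to the right and rows downward; lengths in mm; the calibration is good to about 2 mm. A picture is of the moment at which its call begins. calibration takes no time and is no camera call.
- finish_job(): hands the job in, once; it reports no verdict.
The state is a dict: "time_s": time; "joints": joint angles; "dq": joint speeds; "tau": joint torques, N m; "eef_pos": TCP position; "ee_rot": TCP orientation; "force": force on the tool from outside, world axes, zero at the start; "wrist_torque": the same for the moment, N m; "grip_width": opening from 0.0 (shut) to 1.0 (fully open).
Only numpy, scipy, OpenCV 4.12 (cv2) and the standard library are available. Lean on these libraries where they do the work, as an engineer would, in place of code of your own. Each camera call takes 0.05 s, during which the arm holds its last target.

## Working session

There is one attempt and no reset: what is moved stays moved. The work goes in short steps, Python scripts to look and compute and a shell command to move; the robot and the scene stay as the last step left them, time stands still between calls to the robot, and variables do not carry over. Pictures are saved under pics/ and viewed, and the job is handed in when it is done.

```bash
ls; mkdir -p pics
cat > h.py <<'E'
import numpy as np, cv2
from rig import sense, capture, calibration, finish_job, grasp_offset
def cast(name,u,v,z):
    c=calibration(name);K=np.array(c["intrinsics"]);T=np.array(c["world_from_camera"])
    d=np.linalg.solve(K,[u,v,1.0]);d=np.array([d[0],-d[1],-d[2]])
    w=T[:3,:3]@d;o=T[:3,3]
    return o+w*(z-o[2])/w[2]
def proj(name,p):
    c=calibration(name);K=np.array(c["intrinsics"]);T=np.array(c["world_from_camera"])
    q=T[:3,:3].T@(np.array(p,float)-T[:3,3]);q=np.array([q[0],-q[1],-q[2]])
    u=K@q;return u[:2]/u[2]
def cloud(name,dep):
    c=calibration(name);K=np.array(c["intrinsics"]);T=np.array(c["world_from_camera"])
    v,u=np.mgrid[:dep.shape[0],:dep.shape[1]]
    r=np.stack([u,v,np.ones_like(u)],-1)@np.linalg.inv(K).T
    p=r*dep[...,None];p=p*np.array([1,-1,-1])
    return p@T[:3,:3].T+T[:3,3]
E
python3 - <<'E'
from h import *
s=sense();print({k:np.round(v,3) for k,v in s.items()},grasp_offset)
for n in("side","top"):
    im,d=capture(n);cv2.imwrite(f"pics/{n}0.png",im[...,::-1]);np.savez(f"{n}0.npz",im=im,d=d)
    c=calibration(n);print(n,c)
E
```

```text
pics
{'time_s': np.float64(0.0), 'joints': array([ 1.003,  0.313,  1.498,  0.   ,  1.331, -0.223]), 'dq': array([-0.001, -0.001, -0.   , -0.   ,  0.001,  0.001]), 'tau': array([ 2.0000e-03, -4.1227e+01, -2.5974e+01, -0.0000e+00,  4.0000e-03,
        0.0000e+00]), 'eef_pos': array([177.32 , 493.868, 230.713]), 'ee_rot': array([ 0.578, -0.407,  0.579,  0.407]), 'force': array([-0.281, -0.77 , -0.223]), 'wrist_torque': array([-0.036, -0.004,  0.047]), 'grip_width': np.float64(0.998)} 18.700000000000003
side {'intrinsics': array([[347.77116594,   0.        , 257.27242064],
       [  0.        , 347.77116594, 191.30140608],
       [  0.        ,   0.        ,   1.        ]]), 'world_from_camera': array([[ 9.03913675e-01,  2.78243639e-01, -3.24839262e-01,
         2.51635028e+02],
       [-4.27488372e-01,  6.12433036e-01, -6.64965765e-01,
        -6.28589435e+02],
       [ 1.39198010e-02,  7.39936655e-01,  6.72532517e-01,
         6.94831302e+02],
       [ 0.00000000e+00,  0.00000000e+00,  0.00000000e+00,
         1.00000000e+00]])}
top {'intrinsics': array([[454.1684258 ,   0.        , 259.17310359],
       [  0.        , 454.1684258 , 196.26754166],
       [  0.        ,   0.        ,   1.        ]]), 'world_from_camera': array([[ 2.16863693e-02,  9.85006066e-01, -1.71151253e-01,
         2.97732622e+02],
       [-9.99562919e-01,  2.48022338e-02,  1.60878760e-02,
         3.91075701e+00],
       [ 2.00915889e-02,  1.70727558e-01,  9.85113409e-01,
         1.49631780e+03],
       [ 0.00000000e+00,  0.00000000e+00,  0.00000000e+00,
         1.00000000e+00]])}
```

View pics/side0.png

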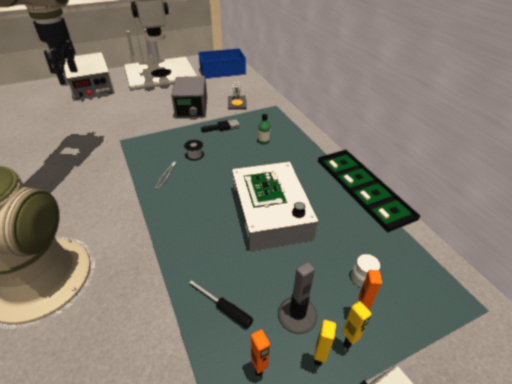

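View pics/top0.png

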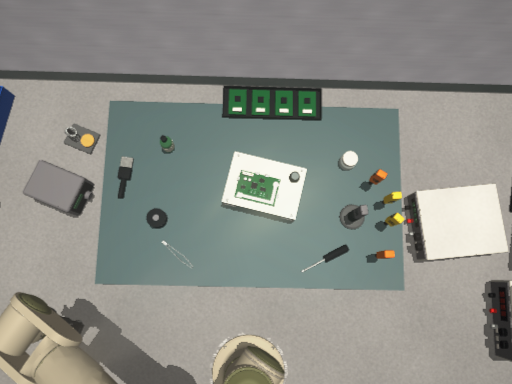

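Candidates for the gauge are the grey one in the stand (side (303,290), top (357,212)), the orange ones (side (260,350) and (371,288)), and the yellow ones (side (325,340) and (357,325)). The description points to the grey one. Next I'll crop in close.

Run:
```python
from h import *
S=np.load("side0.npz")["im"];T=np.load("top0.npz")["im"]
def crop(im,u0,v0,w,h,s,f):
    cv2.imwrite(f,cv2.resize(im[v0:v0+h,u0:u0+w],None,fx=s,fy=s,interpolation=cv2.INTER_CUBIC)[...,::-1])
a=cv2.resize(S[250:340,260:350],(400,400),interpolation=cv2.INTER_CUBIC)
b=cv2.resize(T[185:235,330:380],(400,400),interpolation=cv2.INTER_CUBIC)
cv2.imwrite("pics/pen.png",np.hstack([a,b])[...,::-1])
crop(T,215,145,100,80,8,"pics/board_top.png")
crop(S,225,150,100,100,6,"pics/board_side.png")
```

```text
(no output)
```

View pics/pen.png

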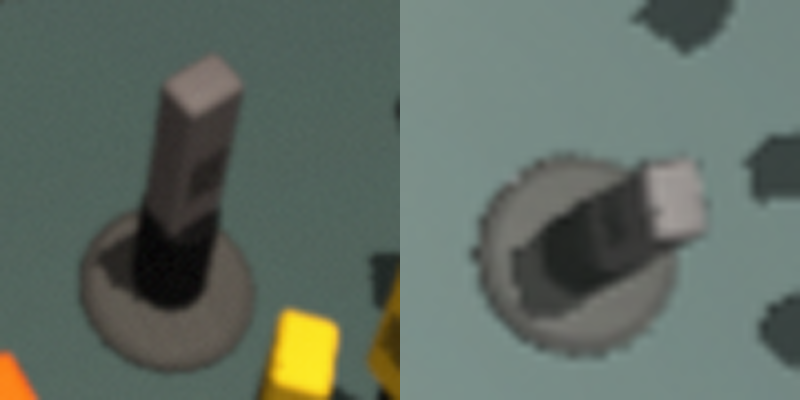

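View pics/board_top.png

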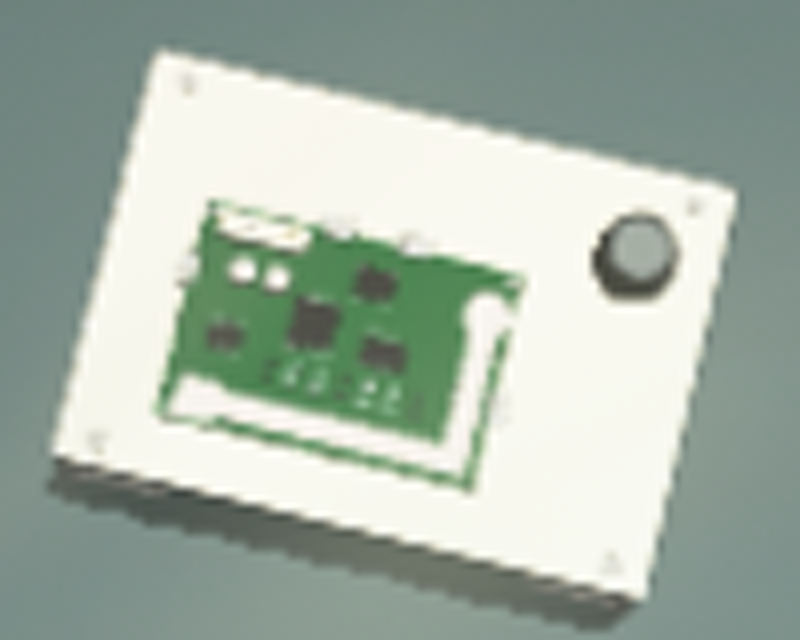

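View pics/board_side.png

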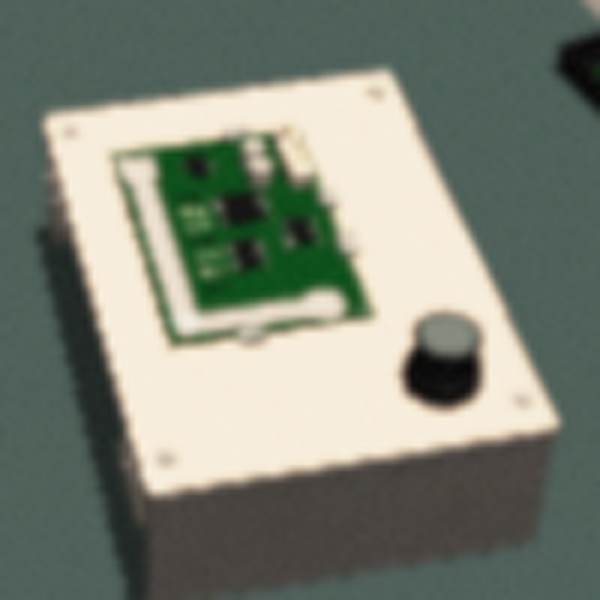

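```bash
cat > meas.py <<'E'
from h import *
def rect(pts):
    (c,(w,h),a)=cv2.minAreaRect(pts.astype(np.float32));return np.round(c,1),np.round((w,h),1),round(a,2)
def pts(name,mask,z):
    k=cv2.findContours(mask.astype(np.uint8),cv2.RETR_EXTERNAL,cv2.CHAIN_APPROX_NONE)[0]
    k=max(k,key=cv2.contourArea)[:,0,:]
    return np.array([cast(name,u,v,z)[:2] for u,v in k])
E
python3 - <<'E'
from meas import *
for n,box in(("top",(215,145,100,80)),("side",(225,150,100,100))):
    D=np.load(n+"0.npz");im=D["im"];s=6
    u0,v0,w,h=box
    big=cv2.resize(im[v0:v0+h,u0:u0+w],None,fx=s,fy=s,interpolation=cv2.INTER_CUBIC)
    hsv=cv2.cvtColor(big,cv2.COLOR_RGB2HSV)
    g=((hsv[...,0]>45)&(hsv[...,0]<85)&(hsv[...,1]>95)).astype(np.uint8)
    # white inside board = strip
    k=max(cv2.findContours(g,cv2.RETR_EXTERNAL,cv2.CHAIN_APPROX_NONE)[0],key=cv2.contourArea)[:,0,:]
    P=np.array([cast(n,(a+.5)/s-.5+u0,(b+.5)/s-.5+v0,78)[:2] for a,b in cv2.convexHull(k)[:,0,:]])
    print(n,"board",rect(P),cv2.boxPoints(cv2.minAreaRect(P.astype(np.float32))).round(1).tolist())
    # strip
    hull=np.zeros_like(g);cv2.fillConvexPoly(hull,cv2.convexHull(k),1)
    st=((hsv[...,1]<60)&(hsv[...,2]>150)&(hull>0)).astype(np.uint8)
    nl,lab,stt,cen=cv2.connectedComponentsWithStats(st)
    i=1+np.argmax(stt[1:,4]);vv,uu=np.nonzero(lab==i)
    ptsS=np.array([cast(n,(a+.5)/s-.5+u0,(b+.5)/s-.5+v0,78)[:2] for a,b in zip(uu,vv)])
    np.save(n+"_strip.npy",ptsS)
    vis=big.copy();vis[lab==i]=(255,0,0);cv2.drawContours(vis,[k[:,None]],-1,(0,0,255),1)
    cv2.imwrite(f"pics/seg_{n}.png",vis[...,::-1])
    wm=((hsv[...,1]<60)&(hsv[...,2]>200)|(hull>0)).astype(np.uint8)
    k=max(cv2.findContours(wm,cv2.RETR_EXTERNAL,cv2.CHAIN_APPROX_NONE)[0],key=cv2.contourArea)[:,0,:]
    P=np.array([cast(n,(a+.5)/s-.5+u0,(b+.5)/s-.5+v0,76)[:2] for a,b in k])
    print(n,"stage",rect(P))
    # depth check
    C=cloud(n,D["d"]);
    for (a,b) in (((245,186),(300,210)) if n=="top" else ((270,190),(300,225))): print(C[b,a].round(1))
E
```

```text
top board (array([579.6, -16.8]), array([106.5,  69.2]), 77.74) [[534.5, -61.5], [602.0999755859375, -76.19999694824219], [624.7000122070312, 27.899999618530273], [557.0999755859375, 42.599998474121094]]
top stage (array([582.5, -34.4]), array([241.6, 171.1]), 77.63)
[576.6  26.6  75.7]
[ 514.4 -157.4    2.1]
side board (array([579.4, -16.4]), array([124.3,  70.2]), 77.33) [[531.5, -69.30000305175781], [600.0, -84.69999694824219], [627.2000122070312, 36.599998474121094], [558.7000122070312, 52.0]]Traceback (most recent call last):
  File "<stdin>", line 17, in <module>
  File "h.py", line 4, in cast
    c=calibration(name);K=np.array(c["intrinsics"]);T=np.array(c["world_from_camera"])
ValueError: time passes only in moves, steps and waits
```

Run:
```python
import cv2,numpy as np
a=cv2.resize(cv2.imread("pics/seg_top.png"),(400,320));b=cv2.resize(cv2.imread("pics/seg_side.png"),(400,400))
o=np.zeros((400,800,3),np.uint8);o[:320,:400]=a;o[:,400:]=b;cv2.imwrite("pics/seg.png",o)
```

```text
[ WARN:0@0.080] global loadsave.cpp:275 findDecoder imread_('pics/seg_side.png'): can't open/read file: check file path/integrity
Traceback (most recent call last):
cv2.error: OpenCV(4.12.0) /io/opencv/modules/imgproc/src/resize.cpp:4208: error: (-215:Assertion failed) !ssize.empty() in function 'resize'
```

```bash
python3 - <<'E'
from rig import calibration
import pickle,re
pickle.dump({n:calibration(n) for n in("side","top")},open("cal.pkl","wb"))
s=open("h.py").read().replace('c=calibration(name)','c=CAL[name]').replace('def cast','import pickle\nCAL=pickle.load(open("cal.pkl","rb"))\ndef cast',1)
s=s.replace('    w=T[:3,:3]@d;o=T[:3,3]\n    return o+w*(z-o[2])/w[2]','    w=T[:3,:3]@d;o=T[:3,3]\n    return o+w*(z-o[2])/w[2]\n')
open("h.py","w").write(s)
E
cat > seg.py <<'E'
from meas import *
out=[]
for n,box in(("top",(215,145,100,80)),("side",(225,150,100,100))):
    D=np.load(n+"0.npz");im=D["im"];s=8 if n=="top" else 6
    u0,v0,w,h=box
    big=cv2.resize(im[v0:v0+h,u0:u0+w],None,fx=s,fy=s,interpolation=cv2.INTER_LINEAR)
    R,G,B=[big[...,i].astype(int) for i in range(3)]
    ex=G-np.maximum(R,B)
    g=(ex>18).astype(np.uint8)
    g=cv2.morphologyEx(g,cv2.MORPH_CLOSE,np.ones((s,s)))
    k=max(cv2.findContours(g,cv2.RETR_EXTERNAL,cv2.CHAIN_APPROX_NONE)[0],key=cv2.contourArea)[:,0,:]
    hk=cv2.convexHull(k)
    P=np.array([cast(n,(a+.5)/s-.5+u0,(b+.5)/s-.5+v0,78)[:2] for a,b in hk[:,0,:]])
    print(n,"board",rect(P))
    hull=np.zeros_like(g);cv2.fillConvexPoly(hull,hk,1)
    hull=cv2.erode(hull,np.ones((5,5)))
    st=((ex<12)&(big.min(2)>140)&(hull>0)).astype(np.uint8)
    nl,lab,stt,cen=cv2.connectedComponentsWithStats(st)
    i=1+np.argmax(stt[1:,4]);vv,uu=np.nonzero(lab==i)
    Sp=np.array([cast(n,(a+.5)/s-.5+u0,(b+.5)/s-.5+v0,78)[:2] for a,b in zip(uu[::4],vv[::4])])
    np.save(n+"_strip.npy",Sp);print("strip",rect(Sp))
    wm=((big.min(2)>185)|(hull>0)).astype(np.uint8)
    kk=max(cv2.findContours(wm,cv2.RETR_EXTERNAL,cv2.CHAIN_APPROX_NONE)[0],key=cv2.contourArea)[:,0,:]
    P=np.array([cast(n,(a+.5)/s-.5+u0,(b+.5)/s-.5+v0,76)[:2] for a,b in cv2.convexHull(kk)[:,0,:]])
    print(n,"stage",rect(P))
    vis=big.copy();vis[lab==i]=(255,0,0);cv2.drawContours(vis,[hk],-1,(0,0,255),1)
    out.append(cv2.resize(vis,(400,400*h//w)))
o=np.zeros((400,800,3),np.uint8);o[:320,:400]=out[0];o[:,400:]=out[1];cv2.imwrite("pics/seg.png",o[...,::-1])
E
python3 seg.py
```

```text
top board (array([572.9, -11.9]), array([131.3,  89. ]), 78.36)
strip (array([546.1,   8.4]), array([91.4, 15.2]), 85.01)
top stage (array([582.7, -34.4]), array([241.9, 171.1]), 77.57)
side board (array([579.1, -16.9]), array([127. ,  72.2]), 77.48)
strip (array([570.8, -65.1]), array([13.6, 46.8]), 65.51)
side stage (array([582.1, -37.5]), array([239.3, 168.9]), 77.57)
```

View pics/seg.png

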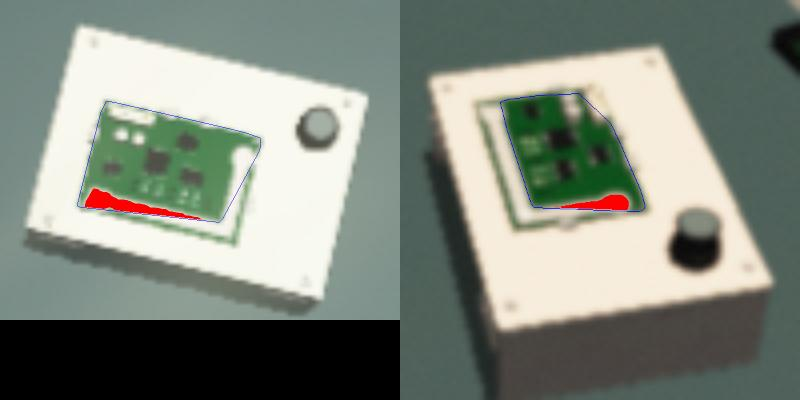

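```bash
cat > seg.py <<'E'
from meas import *
out=[]
for n,box in(("top",(215,145,100,80)),("side",(225,150,100,100))):
    D=np.load(n+"0.npz");im=D["im"];s=8 if n=="top" else 6
    u0,v0,w,h=box
    W=lambda a,b,z:cast(n,(a+.5)/s-.5+u0,(b+.5)/s-.5+v0,z)[:2]
    big=cv2.resize(im[v0:v0+h,u0:u0+w],None,fx=s,fy=s,interpolation=cv2.INTER_LINEAR)
    R,G,B=[big[...,i].astype(int) for i in range(3)]
    ex=G-np.maximum(R,B)
    wh=(big.min(2)>185).astype(np.uint8)
    kk=max(cv2.findContours(wh,cv2.RETR_EXTERNAL,cv2.CHAIN_APPROX_NONE)[0],key=cv2.contourArea)
    sh=cv2.convexHull(kk)
    stg=np.zeros_like(wh);cv2.fillConvexPoly(stg,sh,1);stg=cv2.erode(stg,np.ones((5*s,5*s)))
    print(n,"stage",rect(np.array([W(a,b,76) for a,b in sh[:,0]])))
    g=((ex>20)&(stg>0)).astype(np.uint8)
    vv,uu=np.nonzero(g);hk=cv2.convexHull(np.stack([uu,vv],1).astype(np.int32))
    P=np.array([W(a,b,78) for a,b in hk[:,0,:]])
    print(n,"board",rect(P))
    hull=np.zeros_like(g);cv2.fillConvexPoly(hull,hk,1)
    st=((ex<14)&(big.min(2)>(180 if n=="top" else 140))&(hull>0)).astype(np.uint8)
    st=cv2.erode(st,np.ones((3,3)))
    nl,lab,stt,cen=cv2.connectedComponentsWithStats(st)
    i=1+np.argmax(stt[1:,4]);vv,uu=np.nonzero(lab==i)
    Sp=np.array([W(a,b,78) for a,b in zip(uu[::4],vv[::4])])
    np.save(n+"_strip.npy",Sp);print("strip",rect(Sp))
    vis=big.copy();vis[lab==i]=(255,0,0);cv2.drawContours(vis,[hk],-1,(0,0,255),1)
    th=np.radians(-12.4);Rm=np.array([[np.cos(th),-np.sin(th)],[np.sin(th),np.cos(th)]])
    L=(Sp-rect(P)[0])@Rm   # board coords
    a=L[(L[:,1]>-35)&(L[:,1]<35)&(L[:,0]<-20)];b=L[(L[:,0]>-15)&(L[:,0]<8)&(L[:,1]<-40)]
    print("strip long leg x mean by y:",[round(a[(a[:,1]>q)&(a[:,1]<q+14),0].mean(),1) for q in(-35,-21,-7,7,21)],"width",np.ptp(a[:,0]).round(1),"short leg y:",[round(b[(b[:,0]>q)&(b[:,0]<q+8),1].mean(),1) for q in(-15,-7,0)],"x range",L[:,0].min().round(1),L[:,0].max().round(1),"y",L[:,1].min().round(1),L[:,1].max().round(1))
    out.append(cv2.resize(vis,(400,400*h//w)))
o=np.zeros((400,800,3),np.uint8);o[:320,:400]=out[0];o[:,400:]=out[1];cv2.imwrite("pics/seg.png",o[...,::-1])
# pen top face, both views
for n,c in (("top",(357+4,209)),("side",(303,268))):
    D=np.load(n+"0.npz");im=D["im"]
E
python3 seg.py
```

```text
top stage (array([582.7, -34.4]), array([241.9, 171.1]), 77.57)
top board (array([572.4, -11.3]), array([129.9,  91.1]), 77.75)
strip (array([566.9, -13.2]), array([125.3,  72.6]), 79.62)
strip long leg x mean by y: [np.float64(-35.2), np.float64(-35.0), np.float64(-35.0), np.float64(-35.1), np.float64(-35.1)] width 9.5 short leg y: [np.float64(-55.4), np.float64(-55.3), np.float64(-55.2)] x range -43.3 33.2 y -64.6 58.4
side stage (array([582.1, -37.5]), array([239.3, 168.9]), 77.57)
side board (array([573.1, -14.4]), array([125.3,  86.2]), 76.09)
strip (array([544.9, -39.9]), array([ 59.9, 111.5]), 24.76)
strip long leg x mean by y: [np.float64(-36.1), np.float64(-35.4), np.float64(-34.3), np.float64(-33.4), np.float64(-32.5)] width 9.0 short leg y: [np.float64(-56.1), np.float64(-54.9), np.float64(-54.2)] x range -41.0 30.9 y -63.0 31.6
```

View pics/seg.png

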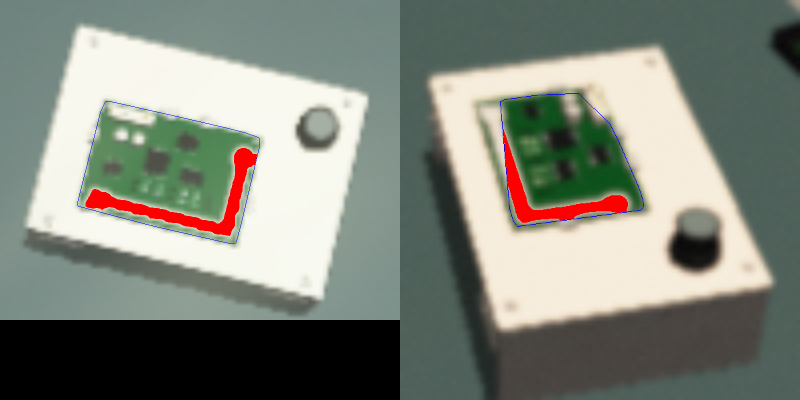

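```bash
cat > pen.py <<'E'
from meas import *
out=[]
for n,box,thr in (("top",(340,195,40,40),135),("side",(285,255,40,40),110)):
    im=np.load(n+"0.npz")["im"];s=10;u0,v0,w,h=box
    big=cv2.resize(im[v0:v0+h,u0:u0+w],None,fx=s,fy=s,interpolation=cv2.INTER_LINEAR)
    sat=big.max(2).astype(int)-big.min(2)
    R,G,B=[big[...,i].astype(int) for i in range(3)]
    m=((R>thr)&(R>=G)).astype(np.uint8)
    nl,lab,stt,cen=cv2.connectedComponentsWithStats(m);i=1+np.argmax(stt[1:,4]);m=(lab==i).astype(np.uint8)
    k=max(cv2.findContours(m,cv2.RETR_EXTERNAL,cv2.CHAIN_APPROX_NONE)[0],key=cv2.contourArea)
    P=np.array([cast(n,(a+.5)/s-.5+u0,(b+.5)/s-.5+v0,170)[:2] for a,b in k[:,0]])
    print(n,"pentop",rect(P), cv2.boxPoints(cv2.minAreaRect(P.astype(np.float32))).round(1).tolist())
    cv2.drawContours(big,[k],-1,(0,0,255),1);out.append(big)
cv2.imwrite("pics/pentop.png",np.hstack(out)[...,::-1])
E
python3 pen.py
python3 - <<'E'
from h import *
from meas import *
# foot of stand: dark disc 84 across; extents in top & side at bench
for n,box in(("top",(325,190,50,50)),("side",(265,280,65,60))):
    im=np.load(n+"0.npz")["im"];u0,v0,w,h=box
    c=im[v0:v0+h,u0:u0+w].astype(int)
    m=((c[...,0]>=c[...,2]-4)&(c[...,0]>=c[...,1]-2)|(c.max(2)<75)).astype(np.uint8)
    m=(( c[...,1]-c[...,0])<8).astype(np.uint8)
    k=max(cv2.findContours(m,cv2.RETR_EXTERNAL,cv2.CHAIN_APPROX_NONE)[0],key=cv2.contourArea)[:,0]
    P=np.array([cast(n,a+u0,b+v0,8)[:2] for a,b in k])
    v=im[v0:v0+h,u0:u0+w].copy();v[m>0]=(v[m>0]//2+[120,0,0])
    cv2.imwrite(f"pics/foot_{n}.png",cv2.resize(v,None,fx=6,fy=6)[...,::-1])
    print(n,cv2.minEnclosingCircle(P.astype(np.float32)), P.min(0),P.max(0))
E
```

```text
top pentop (array([ 497.1, -329.4]), array([24.9, 16.7]), 10.36) [[483.3999938964844, -323.3999938964844], [486.3999938964844, -339.8999938964844], [510.8999938964844, -335.3999938964844], [507.8999938964844, -319.0]]
side pentop (array([ 495.9, -333.2]), array([26.3, 18.4]), 9.06) [[481.3999938964844, -326.20001220703125], [484.29998779296875, -344.3999938964844], [510.29998779296875, -340.20001220703125], [507.3999938964844, -322.0]]
top ((504.3531188964844, -336.1751708984375), 51.40896224975586) [ 457.44408887 -380.10068688] [ 535.75135222 -286.30921216]
side ((514.7793579101562, -317.37298583984375), 67.9166030883789) [ 453.48401286 -375.50030959] [ 568.33772752 -259.19522425]
```

View pics/pentop.png

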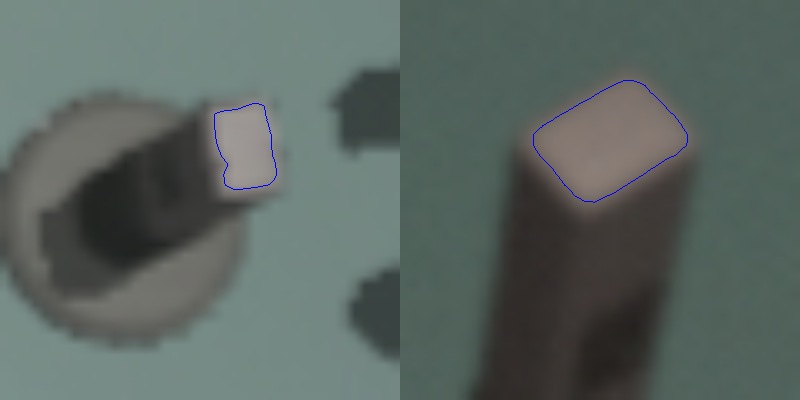

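View pics/foot_top.png

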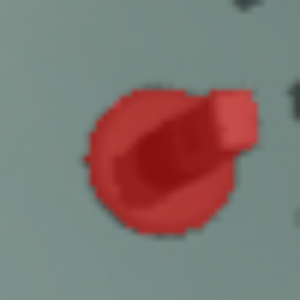

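```bash
cat > plan.py <<'E'
from h import *
from scipy.spatial.transform import Rotation as Ro
def Rcur(s): q=s["ee_rot"];return Ro.from_quat([q[1],q[2],q[3],q[0]])
def Rtgt(deg):  # tool x down, tool z horizontal at angle deg
    a=np.radians(deg);x=np.array([0,0,-1.]);z=np.array([np.cos(a),np.sin(a),0]);y=np.cross(z,x)
    return Ro.from_matrix(np.stack([x,y,z],1))
def plan(pos,deg,s=None):
    s=s or sense();R=Rcur(s);t=Rtgt(deg)
    d=R.inv().apply(np.array(pos)-s["eef_pos"])
    rv=(R.inv()*t).as_rotvec()
    return np.round(d/300,5),np.round(rv/0.5,4)
E
python3 - <<'E'
from plan import *
s=sense();R=Rcur(s).as_matrix();print(R.round(3))
z=R[:,2];print("jaw angle",np.degrees(np.arctan2(z[1],z[0])))
for deg in(99.7,-80.3): print(deg,plan([496.5,-331.3,260],deg,s), "q6-q1 relation",s["joints"])
for n,uv in(("orangeA",(379,177)),("yelA",(393,197)),("yelB",(397,219)),("jar",(349,160)),("orB",(385,254))): print(n,cast("top",*uv,150 if n!="jar" else 60).round())
E
```

```text
[[-0.001 -0.941  0.338]
 [-0.001  0.338  0.941]
 [-1.     0.    -0.001]]
jaw angle 70.24305951687478
99.7 (array([-0.09543, -1.93103, -2.22927]), array([-1.0282, -0.002 , -0.0011])) q6-q1 relation [ 1.00258577e+00  3.13404085e-01  1.49834050e+00  3.33287790e-05
  1.33099332e+00 -2.23394670e-01]
-80.3 (array([-0.09543, -1.93103, -2.22927]), array([ 5.2549e+00, -1.5000e-03,  2.7000e-03])) q6-q1 relation [ 1.00258577e+00  3.13404085e-01  1.49834050e+00  3.33287790e-05
  1.33099332e+00 -2.23394670e-01]
orangeA [ 600. -382.  150.]
yelA [ 540. -423.  150.]
yelB [ 473. -433.  150.]
jar [ 675. -311.   60.]
orB [ 368. -394.  150.]
```

```bash
python3 -m jog '[{"linear":[-0.095,-0.865,-1.0],"rotation":[-0.5,0,0],"grip":60},{"linear":[-0.095,-0.865,-1.0],"rotation":[-0.5,0,0],"grip":60},{"linear":[-0.095,-0.865,-1.0],"rotation":[-0.5,0,0],"grip":60},{"linear":[-0.095,-0.865,-1.0],"rotation":[-0.5,0,0],"grip":60},{"linear":[-0.095,-0.865,-1.0],"rotation":[-0.5,0,0],"grip":60},{"linear":[-0.095,-0.865,-1.0],"rotation":[-0.5,0,0],"grip":60},{"linear":[-0.095,-0.865,-1.0],"rotation":[-0.5,0,0],"grip":60},{"linear":[-0.095,-0.865,-1.0],"rotation":[-0.5,0,0],"grip":60},{"linear":[-0.095,-0.865,-1.0],"rotation":[-0.5,0,0],"grip":60},{"linear":[-0.095,-0.865,-1.0],"rotation":[-0.5,0,0],"grip":60},{"linear":[-0.095,-0.865,-1.0],"rotation":[-0.5,0,0],"grip":60},{"linear":[-0.095,-0.865,-1.0],"rotation":[-0.5,0,0],"grip":60}]'; python3 -c "
from plan import *
s=sense();print(s['time_s'],s['joints'].round(2),plan([496.5,-331.3,260],99.7,s))"
```

```text
time_s: 1.1
eef_pos: [320.4, 123.0, 259.5]
ee_rot: [0.524, -0.475, 0.524, 0.475]
force: [0.4, -0.2, -0.1]
grip_width: 0.701
1.1 [ 0.02 -0.13  1.91 -0.    1.36 -1.45] (array([-1.11000e-03, -7.32930e-01, -1.44939e+00]), array([-0.5354, -0.0015, -0.0018]))
```

```bash
python3 -m jog '[{"linear":[0,-0.506,-1.0],"rotation":[-0.4,0,0],"grip":60},{"linear":[0,-0.506,-1.0],"rotation":[-0.4,0,0],"grip":60},{"linear":[0,-0.506,-1.0],"rotation":[-0.4,0,0],"grip":60},{"linear":[0,-0.506,-1.0],"rotation":[-0.4,0,0],"grip":60},{"linear":[0,-0.506,-1.0],"rotation":[-0.4,0,0],"grip":60},{"linear":[0,-0.506,-1.0],"rotation":[-0.4,0,0],"grip":60},{"linear":[0,-0.506,-1.0],"rotation":[-0.4,0,0],"grip":60},{"linear":[0,-0.506,-1.0],"rotation":[-0.4,0,0],"grip":60},{"linear":[0,-0.506,-1.0],"rotation":[-0.4,0,0],"grip":60},{"linear":[0,-0.506,-1.0],"rotation":[-0.4,0,0],"grip":60}]'; python3 -c "
from plan import *
s=sense();print(s['time_s'],s['joints'].round(2),plan([496.5,-331.3,240],99.7,s))"
```

```text
time_s: 1.93
eef_pos: [443.2, -192.2, 258.4]
ee_rot: [0.474, -0.524, 0.475, 0.525]
force: [0.6, 0.5, -0.4]
grip_width: 0.704
1.9333 [-0.65  0.2   1.57 -0.    1.37 -2.32] (array([ 0.0611 , -0.13034, -0.4791 ]), array([-0.1379,  0.0003, -0.0042]))
```

```bash
python3 -m jog '[{"linear":[0.02,-0.13,-0.479],"rotation":[-0.138,0,-0.004],"grip":60},{"linear":[0.02,-0.13,-0.479],"rotation":[-0.138,0,-0.004],"grip":60},{"linear":[0.02,-0.13,-0.479],"rotation":[-0.138,0,-0.004],"grip":60},{"linear":[0.02,-0.13,-0.479],"rotation":[-0.138,0,-0.004],"grip":60},{"linear":[0.02,-0.13,-0.479],"rotation":[-0.138,0,-0.004],"grip":60},{"linear":[0.02,-0.13,-0.479],"rotation":[-0.138,0,-0.004],"grip":60},{"linear":[0.02,-0.13,-0.479],"rotation":[-0.138,0,-0.004],"grip":60}]'; python3 -c "
from plan import *
s=sense();print(s['time_s'],s['joints'].round(2),s['eef_pos'],plan([496.5,-331.3,112],99.7,s))
for n in('side','top'):
    im,d=capture(n);cv2.imwrite(f'pics/{n}1.png',cv2.resize(im,None,fx=1.5,fy=1.5)[...,::-1])
"
```

```text
time_s: 2.52
eef_pos: [497.0, -329.1, 252.2]
ee_rot: [0.456, -0.541, 0.455, 0.541]
force: [0.3, 0.5, -0.5]
grip_width: 0.7
2.5167 [-0.78  0.46  1.23  0.    1.45 -2.52] [ 496.99232993 -329.14576314  252.16021677] (array([ 0.46719,  0.00264, -0.00737]), array([ 0.0042,  0.0024, -0.0009]))
```

View pics/side1.png

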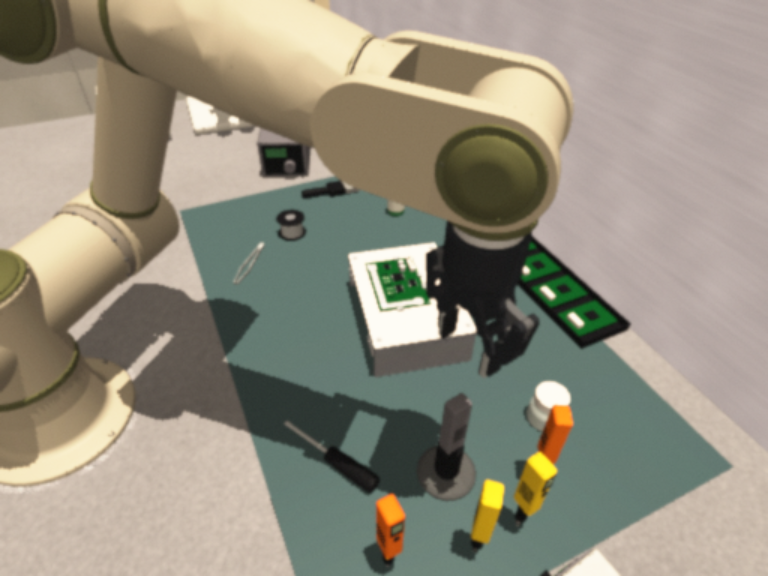

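View pics/top1.png

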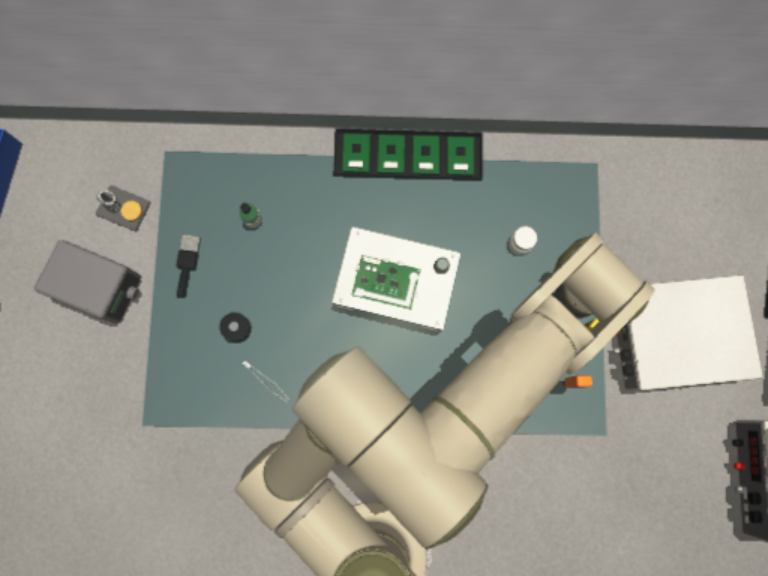

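The gripper is centred above the grey gauge (side ×1.5 image, pen top at (457,402), fingers at (445,310) and (495,360)). Descending now.

```bash
python3 -m jog '[{"linear":[0.06,0.003,-0.007],"rotation":[0.004,0.002,-0.001],"grip":60},{"linear":[0.12,0.003,-0.007],"rotation":[0.004,0.002,-0.001],"grip":60},{"linear":[0.18,0.003,-0.007],"rotation":[0.004,0.002,-0.001],"grip":60},{"linear":[0.24,0.003,-0.007],"rotation":[0.004,0.002,-0.001],"grip":60},{"linear":[0.29,0.003,-0.007],"rotation":[0.004,0.002,-0.001],"grip":60},{"linear":[0.33,0.003,-0.007],"rotation":[0.004,0.002,-0.001],"grip":60},{"linear":[0.37,0.003,-0.007],"rotation":[0.004,0.002,-0.001],"grip":60},{"linear":[0.41,0.003,-0.007],"rotation":[0.004,0.002,-0.001],"grip":60},{"linear":[0.44,0.003,-0.007],"rotation":[0.004,0.002,-0.001],"grip":60},{"linear":[0.46,0.003,-0.007],"rotation":[0.004,0.002,-0.001],"grip":60},{"linear":[0.467,0.003,-0.007],"rotation":[0.004,0.002,-0.001],"grip":60},{"linear":[0.467,0.003,-0.007],"rotation":[0.004,0.002,-0.001],"grip":60}]'; python3 -c "
from plan import *
s=sense();print(s['time_s'],s['eef_pos'],s['force'],plan([496.5,-331.3,112],99.7,s))
for n in('side',):
    im,d=capture(n);cv2.imwrite(f'pics/{n}2.png',cv2.resize(im[220:360,220:400],None,fx=4,fy=4,interpolation=2)[...,::-1])
"
```

```text
time_s: 3.62
eef_pos: [496.3, -331.3, 112.7]
ee_rot: [-0.456, 0.541, -0.456, -0.54]
force: [0.2, 0.2, 0.2]
grip_width: 0.707
3.6167 [ 496.31459615 -331.30272718  112.72725649] [0.23155543 0.23534004 0.17748188] (array([ 2.42e-03, -6.10e-04, -9.00e-05]), array([ 0.0006, -0.0014,  0.0011]))
```

View pics/side2.png

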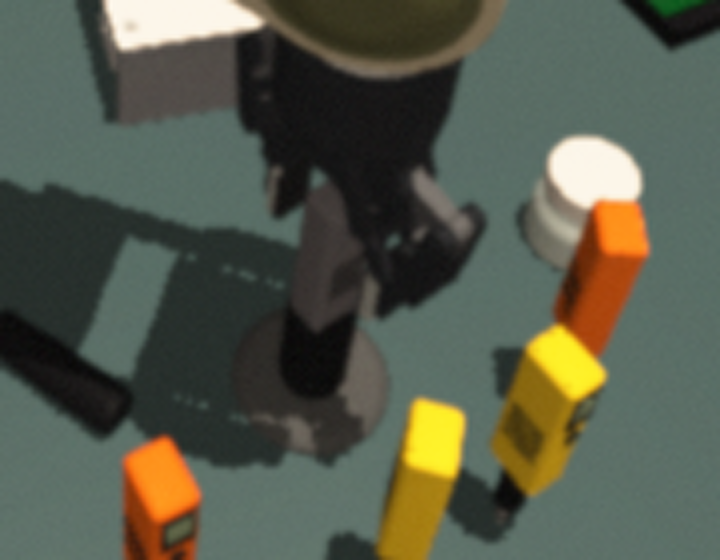

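```bash
python3 -c "
from plan import *
a=np.radians(99.7);j=np.array([np.cos(a),np.sin(a),0])
for t in(-30,0,30):
    print(t,((proj('side',np.array([496.5,-331.3,112])+t*j)-[220,220])*4).round())
print(((proj('side',np.array([496.5,-331.3,170]))-[220,220])*4).round())
"
```

```text
-30 [370. 308.]
0 [328. 262.]
30 [289. 218.]
[341. 190.]
```

```bash
python3 -m jog '[{"linear":[0,0,0],"rotation":[0,0,0],"grip":10},{"linear":[0,0,0],"rotation":[0,0,0],"grip":10},{"linear":[0,0,0],"rotation":[0,0,0],"grip":10},{"linear":[0,0,0],"rotation":[0,0,0],"grip":10},{"linear":[0,0,0],"rotation":[0,0,0],"grip":10},{"linear":[0,0,0],"rotation":[0,0,0],"grip":10},{"linear":[0,0,0],"rotation":[0,0,0],"grip":10},{"linear":[0,0,0],"rotation":[0,0,0],"grip":10},{"linear":[0,0,0],"rotation":[0,0,0],"grip":10},{"linear":[0,0,0],"rotation":[0,0,0],"grip":10},{"linear":[0,0,0],"rotation":[0,0,0],"grip":10},{"linear":[0,0,0],"rotation":[0,0,0],"grip":10}]' 60; python3 -c "
from plan import *
s=sense();print(s['time_s'],s['eef_pos'],s['force'],s['grip_width']*85.4,Rcur(s).as_matrix().round(4))
"
```

```text
time_s: 4.67
eef_pos: [496.6, -331.7, 113.7]
ee_rot: [-0.456, 0.541, -0.456, -0.54]
force: [-0.6, 0.6, 5.8]
grip_width: 0.25
4.6667 [ 496.63215947 -331.73947138  113.72292775] [-0.62840294  0.58202819  5.84153533] 21.328674107996527 [[ 0.0019 -0.9857 -0.1688]
 [-0.0019 -0.1688  0.9857]
 [-1.     -0.0015 -0.0022]]
```

```bash
python3 -m jog '[{"linear":[-0.01,0,0],"rotation":[0,0,0],"grip":10},{"linear":[-0.03,0,0],"rotation":[0,0,0],"grip":10},{"linear":[-0.06,0,0],"rotation":[0,0,0],"grip":10},{"linear":[-0.1,0,0],"rotation":[0,0,0],"grip":10},{"linear":[-0.15,0,0],"rotation":[0,0,0],"grip":10},{"linear":[-0.2,0,0],"rotation":[0,0,0],"grip":10},{"linear":[-0.25,0,0],"rotation":[0,0,0],"grip":10},{"linear":[-0.3,0,0],"rotation":[0,0,0],"grip":10},{"linear":[-0.35,0,0],"rotation":[0,0,0],"grip":10},{"linear":[-0.38,0,0],"rotation":[0,0,0],"grip":10},{"linear":[-0.39,0,0],"rotation":[0,0,0],"grip":10},{"linear":[-0.39,0,0],"rotation":[0,0,0],"grip":10}]'; python3 -c "
from plan import *
s=sense();print(s['time_s'],s['eef_pos'],s['force'],s['grip_width']*85.4,Rcur(s).as_matrix().round(4))
print(plan([548.5,43.4,210],77.6,s))
im,d=capture('side');cv2.imwrite(f'pics/side3.png',cv2.resize(im[150:360,200:400],None,fx=2.8,fy=2.8,interpolation=2)[...,::-1])
"
```

```text
time_s: 5.67
eef_pos: [496.5, -331.6, 231.3]
ee_rot: [-0.456, 0.542, -0.456, -0.539]
force: [-0.6, 0.2, -1.4]
grip_width: 0.252
5.6667 [ 496.50640208 -331.56333942  231.28525175] [-0.61249437  0.19603892 -1.38284238] 21.492985983007035 [[ 0.0026 -0.9857 -0.1687]
 [-0.0025 -0.1687  0.9857]
 [-1.     -0.0021 -0.0029]]
(array([ 0.06831, -0.38158,  1.20291]), array([ 0.7719, -0.0048,  0.0052]))
```

View pics/side3.png

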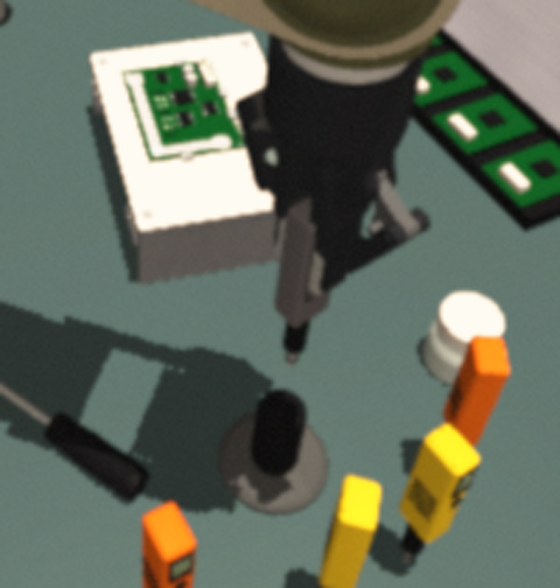

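The gauge hangs clear of the stand, with its tip at about (291,358) in the crop. Carrying it to above the square land.

```bash
python3 -m jog '[{"linear":[0,-0.01,0.03],"rotation":[0.02,-0.005,0.005],"grip":10},{"linear":[0,-0.03,0.1],"rotation":[0.08,-0.005,0.005],"grip":10},{"linear":[0,-0.06,0.2],"rotation":[0.16,-0.005,0.005],"grip":10},{"linear":[0,-0.095,0.3],"rotation":[0.25,-0.005,0.005],"grip":10},{"linear":[0,-0.127,0.4],"rotation":[0.34,-0.005,0.005],"grip":10},{"linear":[0,-0.159,0.5],"rotation":[0.43,-0.005,0.005],"grip":10},{"linear":[0,-0.19,0.6],"rotation":[0.52,-0.005,0.005],"grip":10},{"linear":[0,-0.222,0.7],"rotation":[0.6,-0.005,0.005],"grip":10},{"linear":[0,-0.254,0.8],"rotation":[0.68,-0.005,0.005],"grip":10},{"linear":[0,-0.285,0.9],"rotation":[0.74,-0.005,0.005],"grip":10},{"linear":[0,-0.301,0.95],"rotation":[0.77,-0.005,0.005],"grip":10},{"linear":[0,-0.304,0.96],"rotation":[0.772,-0.005,0.005],"grip":10},{"linear":[0,-0.304,0.96],"rotation":[0.772,-0.005,0.005],"grip":10}]'; python3 -c "
from plan import *
s=sense();print(s['time_s'],s['eef_pos'],s['force'],s['grip_width']*85.4,Rcur(s).as_matrix().round(4))
print(plan([548.5,43.4,230],77.6,s))
"
```

```text
time_s: 6.8
eef_pos: [537.3, -31.0, 229.4]
ee_rot: [0.55, -0.443, 0.551, 0.444]
force: [-0.1, -0.1, -0.9]
grip_width: 0.251
6.8 [537.27348518 -30.97501575 229.37030606] [-0.12543529 -0.14998663 -0.869282  ] 21.438057603263687 [[-2.200e-03 -9.771e-01  2.129e-01]
 [ 1.400e-03  2.129e-01  9.771e-01]
 [-1.000e+00  2.500e-03  9.000e-04]]
(array([-0.00185,  0.01621,  0.2502 ]), array([ 0.0039,  0.0017, -0.0049]))
```

```bash
python3 -m jog '[{"linear":[0,0.002,0.03],"rotation":[0.004,0.002,-0.005],"grip":10},{"linear":[0,0.006,0.09],"rotation":[0.004,0.002,-0.005],"grip":10},{"linear":[0,0.01,0.15],"rotation":[0.004,0.002,-0.005],"grip":10},{"linear":[0,0.014,0.21],"rotation":[0.004,0.002,-0.005],"grip":10},{"linear":[0,0.016,0.24],"rotation":[0.004,0.002,-0.005],"grip":10},{"linear":[0,0.016,0.25],"rotation":[0.004,0.002,-0.005],"grip":10},{"linear":[0,0.016,0.25],"rotation":[0.004,0.002,-0.005],"grip":10},{"linear":[0,0.016,0.25],"rotation":[0.004,0.002,-0.005],"grip":10}]'
python3 - <<'E'
from plan import *
s=sense();print(s['time_s'],s['eef_pos'],s['force'],Rcur(s).as_matrix().round(4))
for n in('side','top'):
    im,d=capture(n);np.savez(n+"4.npz",im=im,d=d)
    c=proj(n,s['eef_pos']-[0,0,99.7]);print(n,c)
    u,v=(c-[50,50]).astype(int) if n=='side' else (215,145)
    print(u,v);cv2.imwrite(f'pics/{n}4.png',cv2.resize(im[v:v+100,u:u+100],None,fx=6,fy=6,interpolation=2)[...,::-1])
E
```

```text
time_s: 7.47
eef_pos: [548.5, 42.5, 229.3]
ee_rot: [0.551, -0.443, 0.551, 0.443]
force: [0.2, -0.2, -1.3]
grip_width: 0.247
7.4667 [548.52145817  42.53459508 229.31444697] [ 0.21746933 -0.21671606 -1.32032678] [[-2.000e-04 -9.765e-01  2.155e-01]
 [-4.000e-04  2.155e-01  9.765e-01]
 [-1.000e+00  1.000e-04 -5.000e-04]]
side [247.32147285 162.88682054]
197 112
top [239.34455617 191.47534498]
215 145
```

View pics/side4.png

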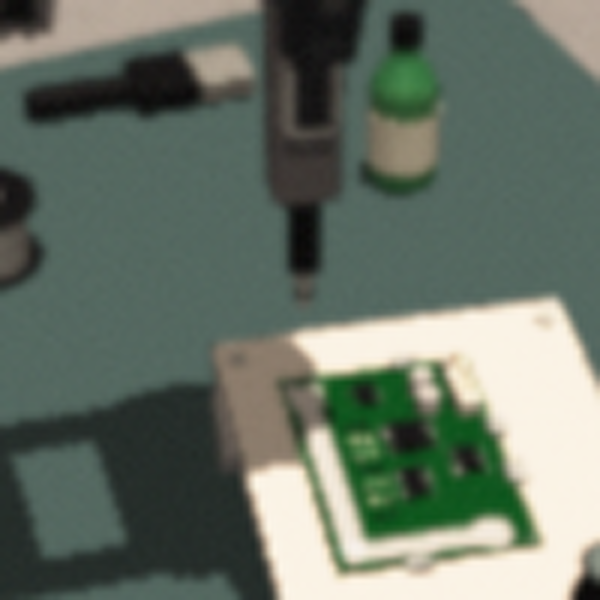

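View pics/top4.png

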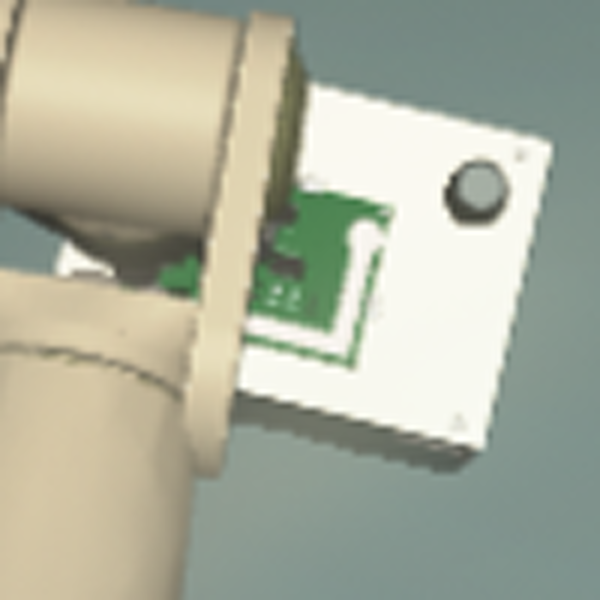

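```bash
python3 -m jog '[{"linear":[0.02,0,0.0025],"rotation":[0,0,0],"grip":10},{"linear":[0.05,0,0.0025],"rotation":[0,0,0],"grip":10},{"linear":[0.08,0,0.0025],"rotation":[0,0,0],"grip":10},{"linear":[0.11,0,0.0025],"rotation":[0,0,0],"grip":10},{"linear":[0.135,0,0.0025],"rotation":[0,0,0],"grip":10},{"linear":[0.148,0,0.0025],"rotation":[0,0,0],"grip":10},{"linear":[0.15,0,0.0025],"rotation":[0,0,0],"grip":10},{"linear":[0.15,0,0.0025],"rotation":[0,0,0],"grip":10}]'
cat > look.py <<'E'
from plan import *
import sys
tag=sys.argv[1];x0,y0,S=197,130,7
s=sense();print(s['time_s'],s['eef_pos'],s['force'],Rcur(s).as_matrix()[:,0].round(4))
im,d=capture('side');np.savez("side%s.npz"%tag,im=im)
tip=s['eef_pos']-[0,0,99.7];c=proj('side',tip);print("tip z",tip[2],"pred px",c)
u,v=(c-[35,45]).astype(int)
big=cv2.resize(im[v:v+80,u:u+80],None,fx=S,fy=S,interpolation=2)
cv2.imwrite(f'pics/look{tag}.png',big[...,::-1]);print("crop",u,v,S)
E
python3 look.py 5
```

```text
time_s: 8.23
eef_pos: [548.7, 43.2, 184.2]
ee_rot: [0.551, -0.443, 0.552, 0.443]
force: [-0.5, -0.8, -1.5]
grip_width: 0.25
8.2333 [548.68625242  43.15435283 184.24915239] [-0.50770884 -0.83129584 -1.49048576] [-3.e-04 -3.e-04 -1.e+00]
tip z 84.54915238733967 pred px [247.37152932 175.80928902]
crop 212 130 7
```

View pics/look5.png

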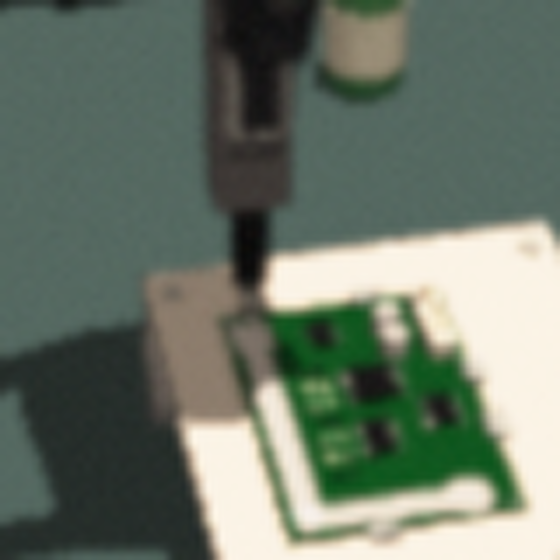

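Run:
```python
from plan import *
im=np.load("side0.npz")["im"];u,v,S=230,165,11
big=cv2.resize(im[v:v+54,u:u+66],None,fx=S,fy=S,interpolation=2)
def bw(p,c=(572.0,-13.1),yaw=-12.4):
    a=np.radians(yaw);return np.array([c[0]+p[0]*np.cos(a)-p[1]*np.sin(a),c[1]+p[0]*np.sin(a)+p[1]*np.cos(a),78])
def px(p,**k): return tuple(((proj('side',bw(p,**k))-[u,v]+.5)*S).astype(int))
for col,k in(((255,0,0),{}),((0,0,255),dict(c=(571.7,-14.5)))):
    for P in([(-35,50),(-35,-55),(25,-55)],[(-40,58),(-40,-60)],[(-30,42),(-30,-50),(18,-50)],[(-45,65),(45,65),(45,-65),(-45,-65),(-45,65)]):
        cv2.polylines(big,[np.array([px(p,**k) for p in P])],False,col,1)
cv2.imwrite("pics/ov.png",big[...,::-1])
```

```text
(no output)
```

View pics/ov.png

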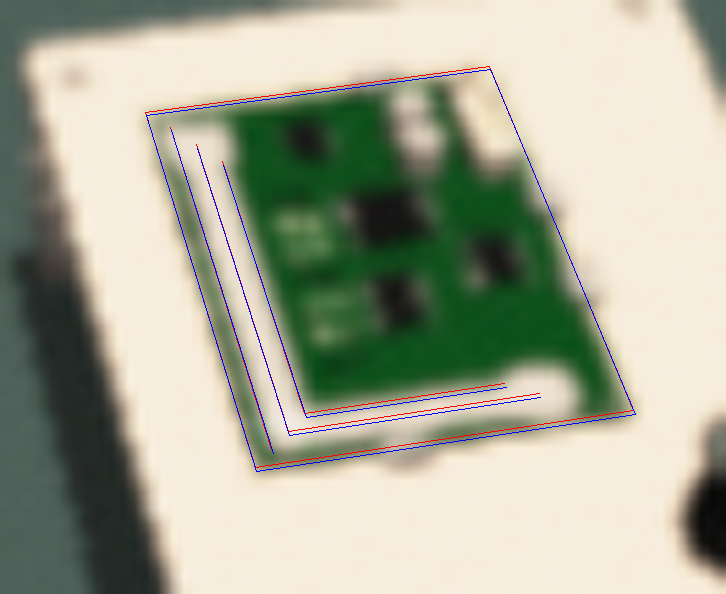

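Run:
```python
from plan import *
im=np.load("side5.npz")["im"].astype(int).sum(2)/3
# dark sleeve: weighted centroid columns vs predicted axis
for v in range(158,172):
    row=im[v,238:258];bg=np.median(np.r_[row[:5],row[-5:]]);w=np.clip(bg-15-row,0,None)
    if w.sum()>60:
        u=(w*np.arange(238,258)).sum()/w.sum()
        # predicted axis col at this row
        zs=np.linspace(80,200,241);P=np.array([proj('side',[548.69,43.15,z]) for z in zs]);up=np.interp(v,P[::-1,1],P[::-1,0])
        print(v,row.astype(int).tolist(),round(u,2),round(up,2))
```

```text
158 [95, 95, 94, 85, 69, 59, 56, 56, 57, 57, 56, 55, 58, 59, 63, 75, 89, 94, 95, 93] 247.22 247.25
159 [96, 97, 94, 88, 75, 65, 59, 51, 49, 48, 47, 49, 57, 70, 76, 83, 93, 95, 94, 94] 246.92 247.26
160 [94, 95, 95, 93, 85, 77, 63, 41, 29, 27, 26, 34, 56, 82, 91, 92, 94, 94, 95, 96] 247.1 247.27
161 [94, 95, 95, 96, 92, 89, 72, 36, 17, 17, 15, 26, 56, 86, 94, 97, 96, 97, 95, 96] 247.22 247.27
162 [94, 93, 95, 95, 95, 93, 76, 38, 14, 13, 13, 23, 56, 86, 96, 95, 96, 95, 95, 94] 247.28 247.28
163 [97, 96, 95, 96, 94, 92, 74, 35, 12, 15, 13, 25, 56, 87, 94, 96, 96, 94, 94, 95] 247.21 247.29
164 [96, 95, 93, 96, 96, 92, 75, 36, 12, 10, 12, 27, 58, 85, 96, 96, 98, 100, 102, 103] 247.2 247.29
165 [95, 94, 95, 95, 94, 90, 77, 38, 14, 11, 11, 28, 64, 98, 111, 112, 116, 129, 139, 149] 247.16 247.3
166 [96, 94, 93, 96, 96, 96, 78, 38, 13, 12, 16, 41, 97, 153, 175, 177, 180, 192, 206, 214] 245.46 247.31
167 [97, 95, 99, 100, 104, 106, 93, 48, 16, 13, 18, 61, 144, 213, 231, 232, 233, 235, 236, 237] 244.71 247.31
168 [105, 108, 106, 111, 115, 121, 112, 61, 19, 11, 21, 71, 168, 230, 240, 240, 240, 241, 241, 241] 244.74 247.32
169 [118, 119, 119, 122, 122, 122, 109, 62, 24, 18, 28, 86, 178, 233, 241, 241, 241, 241, 241, 241] 244.85 247.33
170 [122, 123, 124, 124, 124, 123, 111, 78, 46, 33, 51, 118, 202, 236, 240, 241, 240, 241, 241, 241] 244.63 247.33
171 [119, 121, 123, 124, 125, 124, 119, 102, 75, 61, 76, 142, 216, 238, 241, 241, 240, 240, 240, 240] 244.15 247.34
```

```bash
python3 -m jog '[{"linear":[0.004,0,0],"rotation":[0,0,0],"grip":10},{"linear":[0.008,0,0],"rotation":[0,0,0],"grip":10},{"linear":[0.012,0,0],"rotation":[0,0,0],"grip":10},{"linear":[0.016,0,0],"rotation":[0,0,0],"grip":10},{"linear":[0.02,0,0],"rotation":[0,0,0],"grip":10},{"linear":[0.023,0,0],"rotation":[0,0,0],"grip":10},{"linear":[0.026,0,0],"rotation":[0,0,0],"grip":10},{"linear":[0.0285,0,0],"rotation":[0,0,0],"grip":10},{"linear":[0.0285,0,0],"rotation":[0,0,0],"grip":10},{"linear":[0.0285,0,0],"rotation":[0,0,0],"grip":10}]'; python3 look.py 6
```

```text
time_s: 9.12
eef_pos: [548.9, 43.1, 176.2]
ee_rot: [0.551, -0.443, 0.551, 0.443]
force: [-0.5, 0.1, 0.2]
grip_width: 0.254
9.1167 [548.87995649  43.14708771 176.20253214] [-0.5443326   0.06349666  0.17955014] [ 5.e-04 -4.e-04 -1.e+00]
tip z 76.50253213520806 pred px [247.4519956  178.03867128]
crop 212 133 7
```

View pics/look6.png

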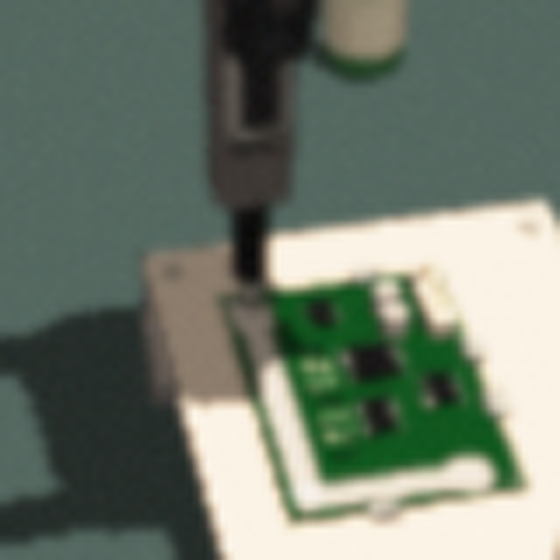

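```bash
python3 -m jog '[{"linear":[0.0015,0,0],"rotation":[0,0,0],"grip":10},{"linear":[0.003,0,0],"rotation":[0,0,0],"grip":10},{"linear":[0.0045,0,0],"rotation":[0,0,0],"grip":10},{"linear":[0.0045,0,0],"rotation":[0,0,0],"grip":10},{"linear":[0.0045,0,0],"rotation":[0,0,0],"grip":10}]'
cat > st.py <<'E'
from plan import *
s=sense();c=np.array([572.1,-13.3]);a=np.radians(-12.4)
R=np.array([[np.cos(a),-np.sin(a)],[np.sin(a),np.cos(a)]])
b=(s['eef_pos'][:2]-c)@R
print("t",round(s['time_s'],2),"board xy",b.round(2),"eef z",round(s['eef_pos'][2],2),"comp",round(177.72-s['eef_pos'][2],2),"F",s['force'].round(2),"down",Rcur(s).as_matrix()[:2,0].round(4),"rot to do",plan(s['eef_pos'],77.6,s)[1],"w",round(s['grip_width']*85.4,1))
for p in((-35,50),(-35,-55),(25,-55)): 
    w=c+R@np.array(p);print(p,plan([*w,174.9],77.6,s)[0])
E
python3 st.py
```

```text
time_s: 9.58
eef_pos: [548.9, 43.1, 174.9]
ee_rot: [0.551, -0.443, 0.551, 0.443]
force: [0.4, -0.1, 0.9]
grip_width: 0.251
t 9.58 board xy [-34.78  50.15] eef z 174.87 comp 2.85 F [ 0.41 -0.09  0.95] down [ 0.0006 -0.0004] rot to do [-0.0023 -0.0006  0.0013] w 21.4
(-35, 50) [-9.0e-05  7.2e-04 -4.9e-04]
(-35, -55) [ 2.0000e-05  3.2000e-04 -3.5049e-01]
(25, -55) [ 1.5000e-04 -1.9968e-01 -3.5027e-01]
```

```bash
python3 -m jog '[{"linear":[0,0.0004,-0.002],"rotation":[0,0,0],"grip":10},{"linear":[0,0.0004,-0.005],"rotation":[0,0,0],"grip":10},{"linear":[0,0.0004,-0.009],"rotation":[0,0,0],"grip":10},{"linear":[0,0.0004,-0.0135],"rotation":[0,0,0],"grip":10},{"linear":[0,0.0004,-0.018],"rotation":[0,0,0],"grip":10},{"linear":[0,0.0004,-0.0225],"rotation":[0,0,0],"grip":10},{"linear":[0,0.0004,-0.027],"rotation":[0,0,0],"grip":10},{"linear":[0,0.0004,-0.0315],"rotation":[0,0,0],"grip":10},{"linear":[0,0.0004,-0.036],"rotation":[0,0,0],"grip":10},{"linear":[0,0.0004,-0.0405],"rotation":[0,0,0],"grip":10},{"linear":[0,0.0004,-0.045],"rotation":[0,0,0],"grip":10},{"linear":[0,0.0004,-0.0495],"rotation":[0,0,0],"grip":10},{"linear":[0,0.0004,-0.054],"rotation":[0,0,0],"grip":10},{"linear":[0,0.0004,-0.0585],"rotation":[0,0,0],"grip":10},{"linear":[0,0.0004,-0.063],"rotation":[0,0,0],"grip":10}]'; python3 st.py
```

```text
time_s: 10.83
eef_pos: [544.7, 24.6, 174.9]
ee_rot: [0.551, -0.443, 0.551, 0.442]
force: [0.2, 2.0, 0.3]
grip_width: 0.249
t 10.83 board xy [-34.92  31.12] eef z 174.92 comp 2.8 F [0.16 2.03 0.32] down [ 0.0007 -0.0005] rot to do [-0.0022 -0.0006  0.0015] w 21.3
(-35, 50) [5.000e-05 3.500e-04 6.294e-02]
(-35, -55) [ 1.6000e-04 -4.0000e-05 -2.8706e-01]
(25, -55) [ 0.00031 -0.20004 -0.28683]
```

```bash
python3 -m jog '[{"linear":[0.0001,0,-0.003],"rotation":[-0.002,0,0.001],"grip":10},{"linear":[0.0001,0,-0.0075],"rotation":[-0.002,0,0.001],"grip":10},{"linear":[0.0001,0,-0.012],"rotation":[-0.002,0,0.001],"grip":10},{"linear":[0.0001,0,-0.0165],"rotation":[-0.002,0,0.001],"grip":10},{"linear":[0.0001,0,-0.021],"rotation":[-0.002,0,0.001],"grip":10},{"linear":[0.0001,0,-0.0255],"rotation":[-0.002,0,0.001],"grip":10},{"linear":[0.0001,0,-0.03],"rotation":[-0.002,0,0.001],"grip":10},{"linear":[0.0001,0,-0.0345],"rotation":[-0.002,0,0.001],"grip":10},{"linear":[0.0001,0,-0.039],"rotation":[-0.002,0,0.001],"grip":10},{"linear":[0.0001,0,-0.0435],"rotation":[-0.002,0,0.001],"grip":10},{"linear":[0.0001,0,-0.048],"rotation":[-0.002,0,0.001],"grip":10},{"linear":[0.0001,0,-0.0525],"rotation":[-0.002,0,0.001],"grip":10},{"linear":[0.0001,0,-0.057],"rotation":[-0.002,0,0.001],"grip":10},{"linear":[0.0001,0,-0.0615],"rotation":[-0.002,0,0.001],"grip":10},{"linear":[0.0001,0,-0.066],"rotation":[-0.002,0,0.001],"grip":10},{"linear":[0.0001,0,-0.0705],"rotation":[-0.002,0,0.001],"grip":10}]'; python3 st.py; python3 look.py 7
```

```text
time_s: 12.17
eef_pos: [540.1, 3.8, 174.9]
ee_rot: [0.551, -0.443, 0.551, 0.443]
force: [0.2, 1.6, 0.9]
grip_width: 0.247
t 12.17 board xy [-34.93   9.85] eef z 174.9 comp 2.82 F [0.23 1.62 0.86] down [ 0.0002 -0.0003] rot to do [-0.0003 -0.0006  0.0005] w 21.1
(-35, 50) [-4.0000e-05  2.5000e-04  1.3384e-01]
(-35, -55) [ 6.0000e-05  2.0000e-04 -2.1616e-01]
(25, -55) [ 1.1000e-04 -1.9980e-01 -2.1613e-01]
12.1667 [540.09853445   3.81795999 174.89961419] [0.23297225 1.62218552 0.86215278] [ 2.e-04 -3.e-04 -1.e+00]
tip z 75.19961418546522 pred px [250.46390881 187.90865829]
crop 215 142 7
```

View pics/look7.png

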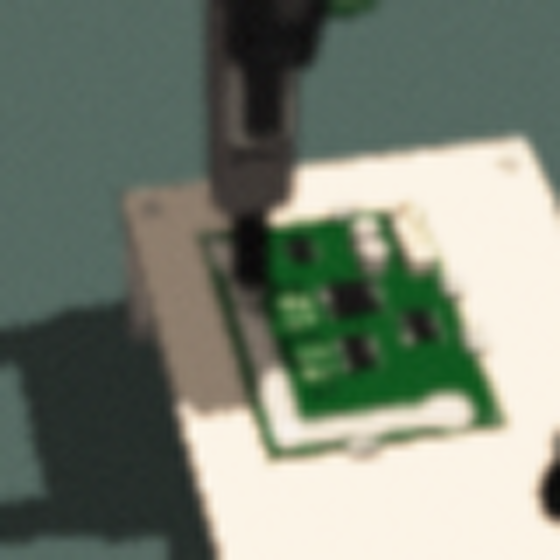

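The tip sits on the strip at about (253,300), midway between the strip's edges. Continuing.

```bash
python3 -m jog '[{"linear":[0,0.0002,-0.0035],"rotation":[0,0,0],"grip":10},{"linear":[0,0.0002,-0.009],"rotation":[0,0,0],"grip":10},{"linear":[0,0.0002,-0.0145],"rotation":[0,0,0],"grip":10},{"linear":[0,0.0002,-0.02],"rotation":[0,0,0],"grip":10},{"linear":[0,0.0002,-0.0255],"rotation":[0,0,0],"grip":10},{"linear":[0,0.0002,-0.031],"rotation":[0,0,0],"grip":10},{"linear":[0,0.0002,-0.0365],"rotation":[0,0,0],"grip":10},{"linear":[0,0.0002,-0.042],"rotation":[0,0,0],"grip":10},{"linear":[0,0.0002,-0.0475],"rotation":[0,0,0],"grip":10},{"linear":[0,0.0002,-0.053],"rotation":[0,0,0],"grip":10},{"linear":[0,0.0002,-0.0585],"rotation":[0,0,0],"grip":10},{"linear":[0,0.0002,-0.064],"rotation":[0,0,0],"grip":10},{"linear":[0,0.0002,-0.0695],"rotation":[0,0,0],"grip":10},{"linear":[0,0.0002,-0.075],"rotation":[0,0,0],"grip":10},{"linear":[0,0.0002,-0.0805],"rotation":[0,0,0],"grip":10},{"linear":[0,0.0002,-0.086],"rotation":[0,0,0],"grip":10},{"linear":[0,0.0002,-0.0915],"rotation":[0,0,0],"grip":10},{"linear":[0,0.0002,-0.097],"rotation":[0,0,0],"grip":10},{"linear":[0,0.0002,-0.1025],"rotation":[0,0,0],"grip":10},{"linear":[0,0.0002,-0.108],"rotation":[0,0,0],"grip":10}]'; python3 st.py
```

```text
time_s: 13.88
eef_pos: [533.0, -28.3, 174.9]
ee_rot: [0.551, -0.443, 0.551, 0.443]
force: [0.4, 1.4, 0.8]
grip_width: 0.248
t 13.88 board xy [-35.   -23.02] eef z 174.91 comp 2.81 F [0.41 1.44 0.78] down [ 0.     -0.0007] rot to do [-0.0004 -0.0014  0.0003] w 21.2
(-35, 50) [-1.3000e-04  5.0000e-05  2.4341e-01]
(-35, -55) [ 1.1000e-04 -3.0000e-05 -1.0659e-01]
(25, -55) [ 1.5000e-04 -2.0003e-01 -1.0654e-01]
```

```bash
python3 -m jog '[{"linear":[0,0,-0.004],"rotation":[0,-0.001,0],"grip":10},{"linear":[0,0,-0.0095],"rotation":[0,-0.001,0],"grip":10},{"linear":[0,0,-0.015],"rotation":[0,-0.001,0],"grip":10},{"linear":[0,0,-0.0205],"rotation":[0,-0.001,0],"grip":10},{"linear":[0,0,-0.026],"rotation":[0,-0.001,0],"grip":10},{"linear":[0,0,-0.0315],"rotation":[0,-0.001,0],"grip":10},{"linear":[0,0,-0.037],"rotation":[0,-0.001,0],"grip":10},{"linear":[0,0,-0.0425],"rotation":[0,-0.001,0],"grip":10},{"linear":[0,0,-0.048],"rotation":[0,-0.001,0],"grip":10},{"linear":[0,0,-0.0535],"rotation":[0,-0.001,0],"grip":10},{"linear":[0,0,-0.059],"rotation":[0,-0.001,0],"grip":10},{"linear":[0,0,-0.0645],"rotation":[0,-0.001,0],"grip":10},{"linear":[0,0,-0.07],"rotation":[0,-0.001,0],"grip":10},{"linear":[0,0,-0.0755],"rotation":[0,-0.001,0],"grip":10},{"linear":[0,0,-0.081],"rotation":[0,-0.001,0],"grip":10},{"linear":[0,0,-0.0865],"rotation":[0,-0.001,0],"grip":10},{"linear":[0,0,-0.092],"rotation":[0,-0.001,0],"grip":10},{"linear":[0,0,-0.0975],"rotation":[0,-0.001,0],"grip":10},{"linear":[0,0,-0.102],"rotation":[0,-0.001,0],"grip":10},{"linear":[0,0,-0.105],"rotation":[0,-0.001,0],"grip":10}]'; python3 st.py; python3 look.py 8
```

```text
time_s: 15.55
eef_pos: [526.2, -59.3, 174.9]
ee_rot: [0.551, -0.443, 0.551, 0.443]
force: [1.0, 1.9, 0.8]
grip_width: 0.251
t 15.55 board xy [-34.98 -54.74] eef z 174.94 comp 2.78 F [0.99 1.93 0.76] down [ 0.0002 -0.0003] rot to do [-0.0006 -0.0006  0.0004] w 21.4
(-35, 50) [3.0000e-05 1.7000e-04 3.4913e-01]
(-35, -55) [ 1.3e-04  7.0e-05 -8.7e-04]
(25, -55) [ 1.8000e-04 -1.9993e-01 -8.1000e-04]
15.55 [526.18265761 -59.25059336 174.94001524] [0.99027059 1.93235327 0.76335225] [ 2.e-04 -3.e-04 -1.e+00]
tip z 75.2400152413092 pred px [255.76137724 204.42839756]
crop 220 159 7
```

View pics/look8.png

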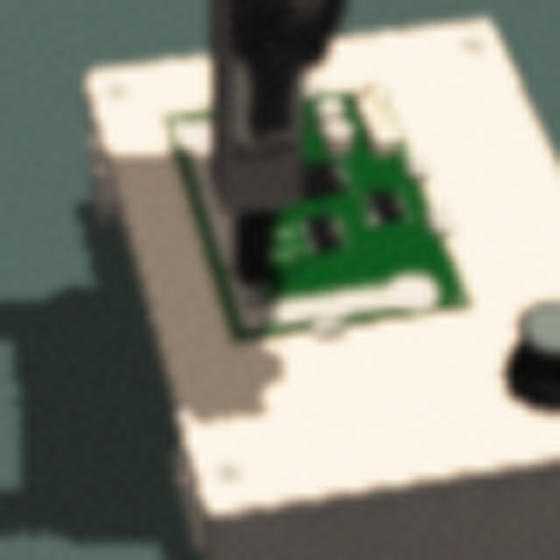

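At the corner, the tip is at about (255,315) and the strip's two runs meet at about (253,315). Turning along the short run.

```bash
python3 -m jog '[{"linear":[0.0001,-0.002,-0.0006],"rotation":[0,0,0],"grip":10},{"linear":[0.0001,-0.006,-0.0006],"rotation":[0,0,0],"grip":10},{"linear":[0.0001,-0.011,-0.0006],"rotation":[0,0,0],"grip":10},{"linear":[0.0001,-0.0165,-0.0006],"rotation":[0,0,0],"grip":10},{"linear":[0.0001,-0.022,-0.0006],"rotation":[0,0,0],"grip":10},{"linear":[0.0001,-0.0275,-0.0006],"rotation":[0,0,0],"grip":10},{"linear":[0.0001,-0.033,-0.0006],"rotation":[0,0,0],"grip":10},{"linear":[0.0001,-0.0385,-0.0006],"rotation":[0,0,0],"grip":10},{"linear":[0.0001,-0.044,-0.0006],"rotation":[0,0,0],"grip":10},{"linear":[0.0001,-0.0495,-0.0006],"rotation":[0,0,0],"grip":10},{"linear":[0.0001,-0.055,-0.0006],"rotation":[0,0,0],"grip":10},{"linear":[0.0001,-0.0605,-0.0006],"rotation":[0,0,0],"grip":10},{"linear":[0.0001,-0.066,-0.0006],"rotation":[0,0,0],"grip":10},{"linear":[0.0001,-0.0715,-0.0006],"rotation":[0,0,0],"grip":10},{"linear":[0.0001,-0.077,-0.0006],"rotation":[0,0,0],"grip":10},{"linear":[0.0001,-0.0825,-0.0006],"rotation":[0,0,0],"grip":10},{"linear":[0.0001,-0.088,-0.0006],"rotation":[0,0,0],"grip":10},{"linear":[0.0001,-0.0935,-0.0006],"rotation":[0,0,0],"grip":10},{"linear":[0.0001,-0.099,-0.0006],"rotation":[0,0,0],"grip":10},{"linear":[0.0001,-0.1045,-0.0006],"rotation":[0,0,0],"grip":10}]'; python3 st.py; python3 look.py 9
```

```text
time_s: 17.27
eef_pos: [556.9, -66.3, 174.9]
ee_rot: [0.551, -0.443, 0.551, 0.443]
force: [-1.6, 0.6, 0.9]
grip_width: 0.251
t 17.27 board xy [ -3.46 -55.05] eef z 174.91 comp 2.81 F [-1.57  0.63  0.9 ] down [ 0.0001 -0.0005] rot to do [-0.0006 -0.0009  0.0004] w 21.4
(-35, 50) [-1.5000e-04  1.0523e-01  3.5014e-01]
(-35, -55) [1.0000e-05 1.0512e-01 1.4000e-04]
(25, -55) [ 5.000e-05 -9.488e-02  2.000e-04]
17.2667 [556.89551518 -66.3233079  174.91029215] [-1.56742544  0.62813086  0.90451111] [ 1.e-04 -5.e-04 -1.e+00]
tip z 75.2102921453898 pred px [267.80287468 202.71178339]
crop 232 157 7
```

View pics/look9.png

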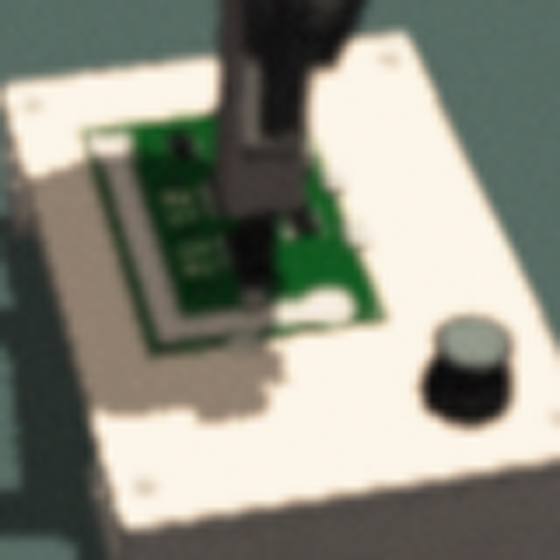

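```bash
python3 -m jog '[{"linear":[0,-0.003,0.0002],"rotation":[0,0,0],"grip":10},{"linear":[0,-0.008,0.0002],"rotation":[0,0,0],"grip":10},{"linear":[0,-0.0135,0.0002],"rotation":[0,0,0],"grip":10},{"linear":[0,-0.019,0.0002],"rotation":[0,0,0],"grip":10},{"linear":[0,-0.0245,0.0002],"rotation":[0,0,0],"grip":10},{"linear":[0,-0.03,0.0002],"rotation":[0,0,0],"grip":10},{"linear":[0,-0.0355,0.0002],"rotation":[0,0,0],"grip":10},{"linear":[0,-0.041,0.0002],"rotation":[0,0,0],"grip":10},{"linear":[0,-0.0465,0.0002],"rotation":[0,0,0],"grip":10},{"linear":[0,-0.052,0.0002],"rotation":[0,0,0],"grip":10},{"linear":[0,-0.0575,0.0002],"rotation":[0,0,0],"grip":10},{"linear":[0,-0.063,0.0002],"rotation":[0,0,0],"grip":10},{"linear":[0,-0.0685,0.0002],"rotation":[0,0,0],"grip":10},{"linear":[0,-0.074,0.0002],"rotation":[0,0,0],"grip":10},{"linear":[0,-0.0795,0.0002],"rotation":[0,0,0],"grip":10},{"linear":[0,-0.085,0.0002],"rotation":[0,0,0],"grip":10},{"linear":[0,-0.09,0.0002],"rotation":[0,0,0],"grip":10},{"linear":[0,-0.0935,0.0002],"rotation":[0,0,0],"grip":10},{"linear":[0,-0.095,0.0002],"rotation":[0,0,0],"grip":10},{"linear":[0,-0.095,0.0002],"rotation":[0,0,0],"grip":10}]'; python3 st.py; python3 look.py 10
```

```text
time_s: 18.98
eef_pos: [585.3, -72.5, 175.0]
ee_rot: [0.551, -0.443, 0.551, 0.443]
force: [-0.8, 0.9, 0.7]
grip_width: 0.251
t 18.98 board xy [ 25.57 -55.02] eef z 174.97 comp 2.75 F [-0.82  0.95  0.66] down [ 0.0011 -0.0007] rot to do [-0.0008 -0.0009  0.0024] w 21.4
(-35, 50) [-1.8000e-04  2.0203e-01  3.4998e-01]
(-35, -55) [-2.0000e-05  2.0189e-01 -2.0000e-05]
(25, -55) [2.20e-04 1.89e-03 6.00e-05]
18.9833 [585.25581701 -72.52599467 174.96733256] [-0.82414202  0.94910222  0.66031001] [ 1.1e-03 -7.0e-04 -1.0e+00]
tip z 75.26733256210737 pred px [278.73750243 201.04049041]
crop 243 156 7
```

View pics/look10.png

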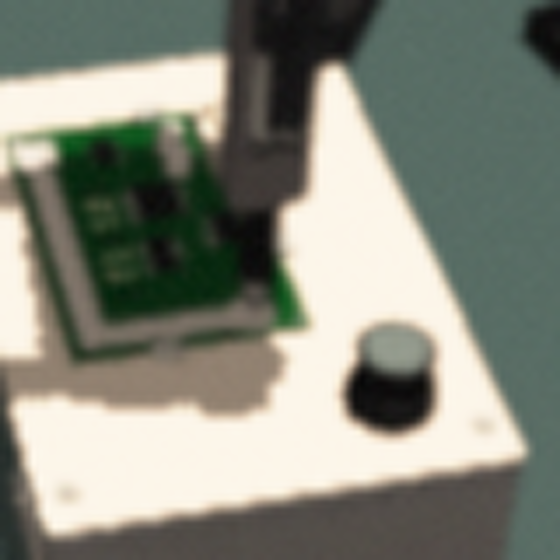

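The tip is on the round land at about (254,312), and the land spans x≈232–275. Pressing straight down in stages.

```bash
python3 -m jog '[{"linear":[0.0015,0,0],"rotation":[0,0,0],"grip":10},{"linear":[0.003,0,0],"rotation":[0,0,0],"grip":10},{"linear":[0.0045,0,0],"rotation":[0,0,0],"grip":10},{"linear":[0.006,0,0],"rotation":[0,0,0],"grip":10},{"linear":[0.0075,0,0],"rotation":[0,0,0],"grip":10},{"linear":[0.009,0,0],"rotation":[0,0,0],"grip":10},{"linear":[0.0105,0,0],"rotation":[0,0,0],"grip":10},{"linear":[0.0115,0,0],"rotation":[0,0,0],"grip":10},{"linear":[0.0115,0,0],"rotation":[0,0,0],"grip":10},{"linear":[0.0115,0,0],"rotation":[0,0,0],"grip":10}]'
python3 - <<'E'
from plan import *
F=[];Z=[]
for i in range(8):
    capture('top');s=sense();F.append(s['force']);Z.append(s['eef_pos'])
print(np.mean(F,0).round(2),np.std(F,0).round(2),np.mean(Z,0).round(2),np.std(Z,0).round(2))
E
python3 st.py
```

```text
time_s: 19.87
eef_pos: [585.3, -72.6, 171.6]
ee_rot: [0.551, -0.443, 0.551, 0.442]
force: [-1.2, 0.0, 1.9]
grip_width: 0.253
[-0.79  0.09  2.43] [0.53 0.17 0.53] [585.27 -72.57 171.61] [0.01 0.02 0.02]
t 20.27 board xy [ 25.58 -55.03] eef z 171.59 comp 6.13 F [-0.95  0.07  2.01] down [ 0.0013 -0.0008] rot to do [-0.0009 -0.0009  0.0029] w 21.3
(-35, 50) [-0.01149  0.20208  0.35002]
(-35, -55) [-1.1330e-02  2.0192e-01  2.0000e-05]
(25, -55) [-0.01104  0.00192  0.00011]
```

```bash
python3 -m jog '[{"linear":[0.001,0,0],"rotation":[0,0,0],"grip":10},{"linear":[0.002,0,0],"rotation":[0,0,0],"grip":10},{"linear":[0.003,0,0],"rotation":[0,0,0],"grip":10},{"linear":[0.004,0,0],"rotation":[0,0,0],"grip":10},{"linear":[0.0045,0,0],"rotation":[0,0,0],"grip":10},{"linear":[0.0045,0,0],"rotation":[0,0,0],"grip":10},{"linear":[0.0045,0,0],"rotation":[0,0,0],"grip":10}]'
python3 - <<'E'
from plan import *
F=[];Z=[]
for i in range(16):
    capture('top');s=sense();F.append(s['force']);Z.append(s['eef_pos'])
print(np.mean(F,0).round(2),np.std(F,0).round(2),np.mean(Z,0).round(2),np.std(Z,0).round(2))
E
python3 st.py
```

```text
time_s: 20.85
eef_pos: [585.3, -72.6, 170.3]
ee_rot: [0.551, -0.443, 0.551, 0.442]
force: [-2.3, 0.6, 3.2]
grip_width: 0.248
[-1.1   0.21  3.34] [0.48 0.46 0.39] [585.27 -72.56 170.26] [0.01 0.01 0.02]
t 21.65 board xy [ 25.6  -55.06] eef z 170.24 comp 7.48 F [-0.82  0.16  4.39] down [ 0.0013 -0.0008] rot to do [-0.0009 -0.0009  0.0029] w 21.5
(-35, 50) [-0.016    0.20212  0.3501 ]
(-35, -55) [-1.5830e-02  2.0197e-01  1.0000e-04]
(25, -55) [-0.01554  0.00197  0.00019]
```

```bash
python3 -m jog '[{"linear":[0,0,0],"rotation":[0,0,0],"grip":10},{"linear":[0,0,0],"rotation":[0,0,0],"grip":10},{"linear":[0,0,0],"rotation":[0,0,0],"grip":10},{"linear":[0,0,0],"rotation":[0,0,0],"grip":10},{"linear":[0,0,0],"rotation":[0,0,0],"grip":10},{"linear":[0,0,0],"rotation":[0,0,0],"grip":10},{"linear":[0,0,0],"rotation":[0,0,0],"grip":10},{"linear":[0,0,0],"rotation":[0,0,0],"grip":10},{"linear":[0,0,0],"rotation":[0,0,0],"grip":10},{"linear":[0,0,0],"rotation":[0,0,0],"grip":10},{"linear":[0,0,0],"rotation":[0,0,0],"grip":10},{"linear":[0,0,0],"rotation":[0,0,0],"grip":10},{"linear":[0,0,0],"rotation":[0,0,0],"grip":10},{"linear":[0,0,0],"rotation":[0,0,0],"grip":10},{"linear":[0,0,0],"rotation":[0,0,0],"grip":10},{"linear":[0,0,0],"rotation":[0,0,0],"grip":10},{"linear":[0,0,0],"rotation":[0,0,0],"grip":10},{"linear":[0,0,0],"rotation":[0,0,0],"grip":10},{"linear":[0,0,0],"rotation":[0,0,0],"grip":10},{"linear":[0,0,0],"rotation":[0,0,0],"grip":10}]'
python3 - <<'E'
from plan import *
F=[];Z=[]
for i in range(20):
    capture('top');s=sense();F.append(s['force']);Z.append(s['eef_pos'])
print(np.mean(F,0).round(2),np.std(F,0).round(2),np.mean(Z,0).round(2))
im,d=capture('side');cv2.imwrite('pics/side11.png',cv2.resize(im,None,fx=1.5,fy=1.5)[...,::-1])
E
python3 st.py
```

```text
time_s: 23.32
eef_pos: [585.3, -72.5, 170.3]
ee_rot: [0.551, -0.443, 0.551, 0.442]
force: [-0.7, -0.1, 3.1]
grip_width: 0.249
[-0.94  0.46  3.14] [0.48 0.55 0.69] [585.26 -72.56 170.24]
t 24.37 board xy [ 25.58 -55.05] eef z 170.25 comp 7.47 F [-0.19  0.18  3.78] down [ 0.0013 -0.0008] rot to do [-0.0008 -0.0009  0.0028] w 21.6
(-35, 50) [-0.01596  0.20205  0.35009]
(-35, -55) [-1.5790e-02  2.0191e-01  9.0000e-05]
(25, -55) [-0.01551  0.00191  0.00017]
```

View pics/side11.png

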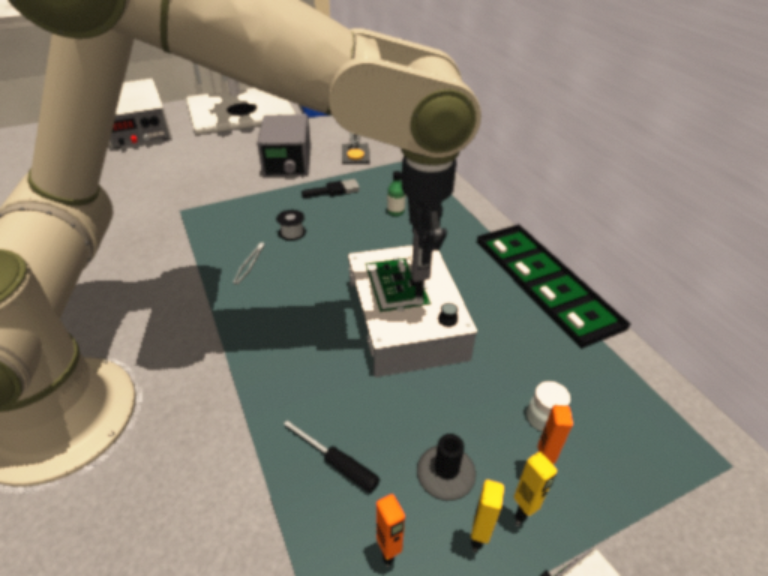

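The gauge is pressed on the round land at about (422,300), and everything else is in place. The force averages about 4.5 N above the hover baseline, and the press has held for over 3 s. Handing in.

```bash
python3 -c "
from rig import finish_job
print(finish_job())"
```

```text
the job is handed in; nothing more can be done
None
```

I took the grey gauge from its stand across the 22 mm sides and set its tip on the square land. I then drew it along the strip and round the corner at about 16–20 mm/s, with the tip pushed in about 2.8 mm. On the round land I pressed it straight down, held it there for more than 3 s, and handed the job in at about 24 s while still holding.

**Last checks:**
- **Press depth:** arm height puts the tip 7.5 mm in. The averaged force, about 4.5 N above the hover reading, puts it at 7.0–7.2 mm. At the lighter loads the force had read 0.5–0.8 mm shallower than the height. I could not confirm the ring meeting the sleeve by eye, because the side camera shows only about 3 mm per pixel.
- **Position:** by my measurements the tip kept within about 0.3 mm of the strip's centre line and ended 0.6 mm past the round land's centre. The two cameras disagreed by about 3 mm sideways. I placed the board between their readings and checked that against where the gauge was gripped, so its true position is uncertain by about 1 mm.
- **Bench:** the last side picture shows the other things where they were.

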